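Half-turn totes: stack one on the full tote, nest the other in it

TASK

Clear the two empty totes off the sloping stand onto the full tote. Stack one of them on the full tote, turned end for end to it so that it stands on the saddles clear of the vials, and nest the other one right down inside that. Set them down gently, never dropping them or pressing on the vials, and leave the full tote and everything else on the bench where it stands.

Things in the scene. Friction and masses are not known exactly. Their poses are not given: they have to be found in the camera images.
- tote_full_mid (a point): The tote that stays: cream plastic stack-nest tote, level on the bench, holding a rack of vials. All three totes are alike: rim 180 x 120 mm outside, 85 high, base 142 x 82, walls sloping in to the base. Origin: middle of the tote in length, width and height (42.5 above its underside). x: along its length to the front end; z: up out of its mouth. So for all totes.
- tote_full_front (a point): Point at the front end of the full tote, 86 mm from its middle along +x. The rim is an upright band 8 thick, 27 deep, on three sides; at the front end the middle 64 mm of it dips 18 lower, so the front is known by its notch.
- tote_b_mid (a point): Middle of an empty tote (about 0.2 kg) on one of the two places of the sloping stand, so leaning 30 degrees, length up the slope, front end at the top. Pinch its rim band across the 8 mm, square to the rim: on a long wall at about x = +15 (y = +56 or -56), free of saddles, or at the back end (x = -86, y = 0).
- tote_b_front (a point): Point at the front (notched) end of tote_b, 86 mm from its middle along +x.
- tote_c_mid (a point): Middle of the other empty tote, same shape and lean, on the other place of the stand, but with its front end at the bottom of the slope.
- tote_c_front (a point): Point at the front (notched) end of tote_c, 86 mm from its middle along +x.
- tote_b: Tote_b again, origin at the centre of its underside. Inside each long wall of every tote are two saddles 20 mm wide, at x = +48 and -18, 60 above the underside, reaching in to y = 31; under them the base has pockets 32 wide, 31 high. Turned half a turn to the tote below, a tote stands on its saddles: undersides 60 apart, side play about 6.
- tote_c: Tote_c again, origin at the centre of its underside. Put into an empty tote the same way round, the pockets pass the saddles and it nests down till the undersides are 34 mm apart (side play then 2.5); to enter it must be within about 5 mm sideways and 4 degrees.
- vials: Aluminium rack with twelve capped glass vials, 112 x 40 x 46 high, standing loose on the floor (3 thick) of the full tote; origin at the centre of its underside. It stays well below a stacked tote, but a tote put in the same way round would land on it.
- stand: Fixed white sheet-steel bench stand, 330 wide (its y), whose shelf slopes 30 degrees, low edge (-x) with a 12 high lip. Origin on the bench below the shelf's middle, where the shelf is 62 high; its top edge is about 105 high. The totes stand side by side at y = about +82 and -82, some 45 apart at the rims.
- tall_bottle: Bystander: capped amber bottle, 64 diameter, 165 high, close to the +y side of the full tote; origin at the centre of its base (so for all bystanders).
- small_bottle: Bystander: white plastic bottle, 48 diameter, 140 high, behind the back (-x) end of the full tote.
- jar: Bystander: glass jar, 60 diameter, 125 high, by the +y end of the stand.
- tip_box: Bystander: closed pipette-tip box, 87 x 124 x 59 high.
- heat_block: Bystander: aluminium block with vials, 56 x 106 x 50 high.
- wrench: Bystander: steel wrench lying flat, 160 long.
- beaker: Bystander: glass beaker, 70 diameter, 85 high.

How it is judged:
By the outcome, as a careful person would: the job done as asked, in the order asked, and still so for the second after the job is handed in, with the robot touching nothing.
It also fails if it takes over 59 s, if anything falls off the work surface, if the arm or the gripper's body presses on something with over 40 N, if the wrist force passes 120 N, or if a joint passes its speed limit or range.

ROBOT

A 6-joint arm with a two-finger parallel gripper is mounted at the origin on the work surface. World frame = base frame: x ahead of the robot, y to its left, z up, the work surface at z = 0. Lengths are in m, angles in rad, forces in N, time in s.
With the tool pointing down it reaches from about 0.225 to 0.875 m from the base axis. Payload 3.4 kg.
Tool frame: the origin (TCP) lies on the centre line of the jaws, within the pads' length; the fingertips stand 17 mm ahead of it and the grasp point (between the pads) lies 2 mm behind it (manip.finger_overhang is the distance from the TCP to the fingertips, in m); y points along the fingers, x is the direction in which the jaws open and shut, and the axes are right-handed (so a half turn about y gives the same grasp; the last joint's range is limited). The gripper opens to 85 mm and grips with 20 to 120 N. Pads are 22 mm wide; open, the fingers measure 114 mm over their backs; the gripper's body (76 mm by 85 mm) begins 54 mm behind the grasp point. The pads swing forward as they close: fully open they stand 13 mm farther back than shut.
Start: joints at [1.01, 0.276, 1.505, -0, 1.361, -0.121], TCP at [0.245, 0.52, 0.248] pointing down, gripper open.
Joint ranges: [-2.89, 2.89], [-0.75, 2.08], [0.22, 2.7], [-1.18, 4.32], [0.11, 2.71], [-2.7, 2.7]. Speed limits (rad/s): [2.57, 2.57, 3.14, 3.14, 3.14, 3.14].

INTERFACE

Orientations are given as a unit quaternion [w, x, y, z].
In Python, from rig import manip gives the robot as it stands.
- The arm moves only by the tool arm_command, never from a script. Its argument "commands" is a list of rows, each a list of 3 entries, a list of its own where there are three numbers: the finger opening in cm, from 0 to 8.54, then the shift along the world's x, y, z in cm, then the turn about the world's z in rad. A call has 1 to 12 rows; each row shifts and turns the commanded pose from where the row before left it; what a row does not reach is not made up. A row lasts 1/10 s, in which the tool goes at most 50 mm and 8.59 degrees, less where a joint would pass 70% of its speed; a pose out of reach is approached as far as the arm can. A call with a gripper value outside its range is refused whole. The fingers move at their own pace and stop on an object; "grip_force" is the grip in N (left out, the last holds). Time passes only in rows, so rows that do not move let the fingers close. It gives the time, the measured TCP pose, the force and the opening at its end, in the units of the state.
- manip.get_state(): the state, without advancing time (a new reading comes with each control period).
- manip.get_image(name): name is "scene" or "top"; returns a dict with "pixels" (420x560x3 uint8, red, green, blue), "range_z" (420x560 float32, m along the optical axis (not along the pixel's ray), 0 where there is no reading), "intrinsics" (3x3 intrinsics, pixels), "k1" (the pictures are not rectified: a ray, as slopes to the right and down, at radius r is drawn at 1 + k1 r^2 times it, then the intrinsics apply), "R" (3x3) and "t" (3): a world point X has camera coordinates R X + t. Camera axes: x right, y down, z forward; pixel columns grow to the right and rows downward; lengths in m; the calibration is good to about 2 mm. A picture is of the moment at which its call begins.
- manip.sign_off(): hands the job in, once; it reports no verdict.
The state is a dict: "clock": time; "qpos": joint angles; "qd": joint speeds; "effort": joint torques, N m; "position": TCP position; "ee_rot": TCP orientation; "contact_force": force on the tool from outside, world axes, zero at the start; "moment": the same for the moment, N m; "width": finger opening in m.
Only numpy, scipy, OpenCV 4.12 (cv2) and the standard library are available. Lean on these libraries where they do the work, as an engineer would, in place of code of your own. Each camera call takes 0.05 s, during which the arm holds its last target.

## Working session

There is one attempt and no reset: what is moved stays moved. The work goes in short steps, Python scripts to look and compute and a tool call to move; the robot and the scene stay as the last step left them, time stands still between calls to the robot, and variables do not carry over. Pictures are saved under pics/ and viewed, and the job is handed in when it is done.

Besides the shell and the picture viewer there is one more tool, called after ">>>" by a JSON object that holds its "api" and its "payload". arm_command: Moves the arm, as the interface text tells. Its arguments: {"type":"object","properties":{"commands":{"type":"array"},"grip_force":{"type":"number"}},"required":["commands"]}

```bash
ls; mkdir -p pics; python3 - <<'E'
from rig import manip
import cv2, numpy as np
s=manip.get_state();print(s)
for n in("scene","top"):
    im=manip.get_image(n)
    cv2.imwrite(f"pics/{n}0.png",im["pixels"][...,::-1])
    np.savez(f"{n}0.npz",**{k:v for k,v in im.items()})
    print(n,im["intrinsics"],im["k1"],im["R"],im["t"])
E
```

```text
pics
{'clock': 0.0, 'qpos': array([ 1.01000409e+00,  2.76591874e-01,  1.50612749e+00, -6.64635822e-06,
        1.36072583e+00, -1.21027452e-01]), 'qd': array([ 3.94317642e-04,  5.02769607e-04, -8.20305786e-04,  1.55339838e-04,
       -7.98968090e-04,  6.21888803e-05]), 'effort': array([-2.11427810e-03, -4.16764212e+01, -2.45805341e+01, -6.07610968e-05,
        1.11930905e-02, -2.03938242e-05]), 'position': array([0.24454374, 0.51984945, 0.24744373]), 'ee_rot': array([-0.59673475,  0.59730217,  0.37831404, -0.37949473]), 'contact_force': array([-0.74201166,  0.07939722,  0.43164231]), 'moment': array([-0.04821198,  0.01736998,  0.0379278 ]), 'width': 0.08561272802208711}
scene [[523.97314777   0.         276.62134264]
 [  0.         523.97314777 207.2264213 ]
 [  0.           0.           1.        ]] -0.13186692418995102 [[ 0.71347703  0.70063911  0.00744133]
 [ 0.4733774  -0.47416686 -0.74234737]
 [-0.51658917  0.53317036 -0.66997388]] [-0.34995456 -0.24695446  2.20164896]
top [[425.10102382   0.         279.08811987]
 [  0.         425.10102382 219.51147616]
 [  0.           0.           1.        ]] -0.12823297403163406 [[ 0.00763356 -0.99981682 -0.01755177]
 [-0.98520694 -0.00451468 -0.17130937]
 [ 0.17119874  0.01859982 -0.98506093]] [-0.06621817  0.58138939  1.2803118 ]
```

View pics/scene0.png

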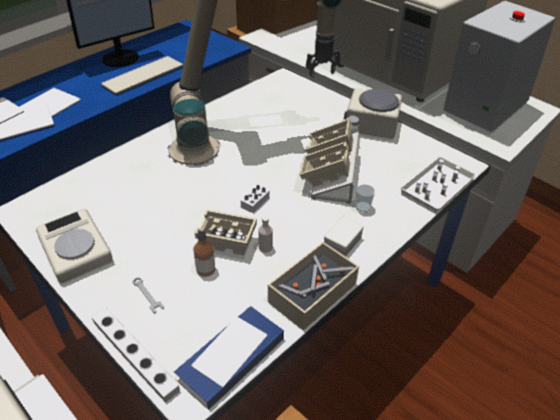

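View pics/top0.png

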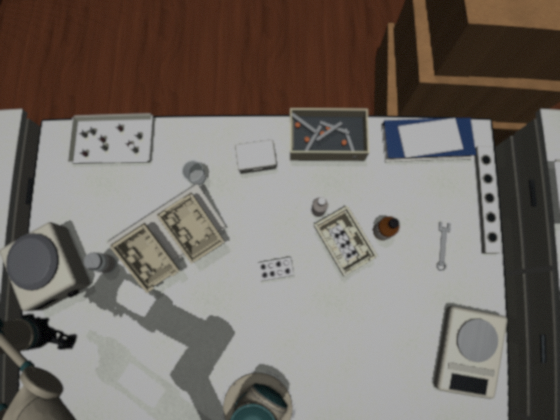

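The scene view shows the full tote around (228,232) with the bottles and the stand around (330,160). The top view has the full tote at (345,240), the two empties at (145,255) and (192,227), the heat block at (276,268) and the bottles at (320,205) and (387,227). Next I'll zoom in and build point clouds.

```bash
cat > h.py <<'E'
import numpy as np, cv2
from rig import manip
def load(n): return dict(np.load(n))
def snap(n,tag):
    im=manip.get_image(n); np.savez(f"{n}{tag}.npz",**im); cv2.imwrite(f"pics/{n}{tag}.png",im["pixels"][...,::-1]); return im
def cloud(im):
    K=im["intrinsics"];k=float(im["k1"]);h,w=im["range_z"].shape
    u,v=np.meshgrid(np.arange(w),np.arange(h))
    p=cv2.undistortPoints(np.stack([u.ravel(),v.ravel()],-1).astype(np.float64)[:,None],K,np.array([k,0,0,0]),None,None,None) if False else cv2.undistortPointsIter(np.stack([u.ravel(),v.ravel()],-1).astype(np.float64)[:,None],K,np.array([k,0,0,0.]),None,None,(3,50,1e-10))
    p=p.reshape(h,w,2);z=im["range_z"]
    c=np.dstack([p[...,0]*z,p[...,1]*z,z])
    X=(c-im["t"])@im["R"]
    X[z<=0]=np.nan
    return X
def proj(im,P):
    c,_=cv2.projectPoints(np.asarray(P,float).reshape(-1,3),cv2.Rodrigues(im["R"])[0],im["t"],im["intrinsics"],np.array([float(im["k1"]),0,0,0.]))
    return c.reshape(-1,2)
def zoom(im,x0,y0,x1,y1,name,s=4):
    c=im["pixels"][y0:y1,x0:x1,::-1]; cv2.imwrite("pics/"+name,cv2.resize(c,None,fx=s,fy=s,interpolation=cv2.INTER_CUBIC))
E
python3 - <<'E'
from h import *
t=load("top0.npz");s=load("scene0.npz")
zoom(t,90,170,240,300,"t_st.png",5);zoom(t,250,180,410,290,"t_full.png",5)
zoom(s,180,110,380,290,"s_z.png",4)
for n,im in(("top",t),("scene",s)):
    X=cloud(im)
    for (u,v) in ([(276,320),(345,240),(387,225),(320,205),(192,227),(145,255)] if n=="top" else [(130,170),(228,230),(330,160)]):
        print(n,u,v,X[v,u].round(4))
    print(np.isnan(X[...,0]).mean())
E
```

```text
top 276 320 [ 0.2701 -0.0545  0.0011]
top 345 240 [ 0.5205 -0.2704  0.031 ]
top 387 225 [ 0.5527 -0.3815  0.131 ]
top 320 205 [ 0.6147 -0.1858  0.1162]
top 192 227 [0.5568 0.2116 0.0481]
top 145 255 [0.4663 0.357  0.0532]
0.0038010204081632653
scene 130 170 [-0.0663 -0.2759  0.0033]
scene 228 230 [ 0.4898 -0.2388  0.0265]
scene 330 160 [0.5298 0.2509 0.0886]
0.015901360544217688
```

View pics/t_st.png

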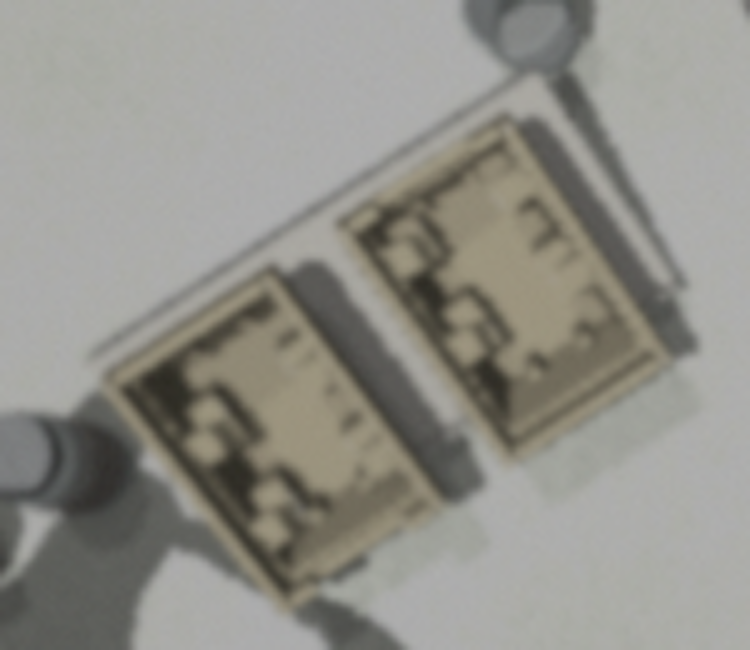

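View pics/t_full.png

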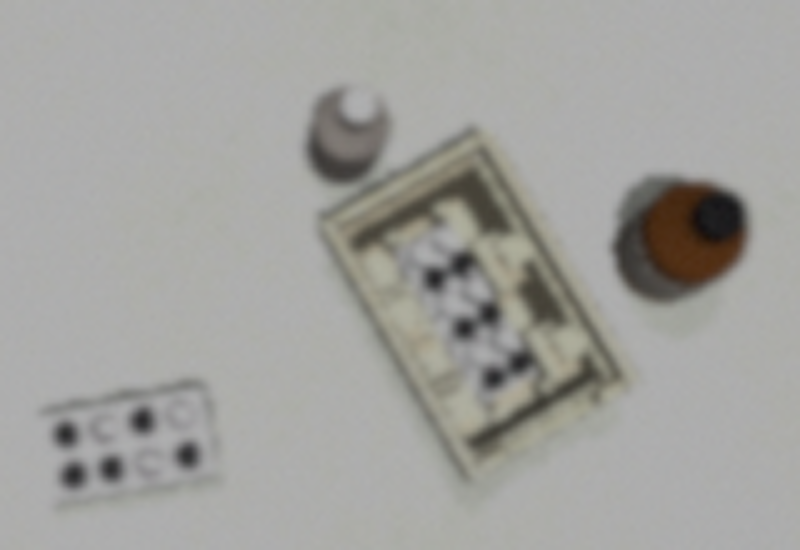

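View pics/s_z.png

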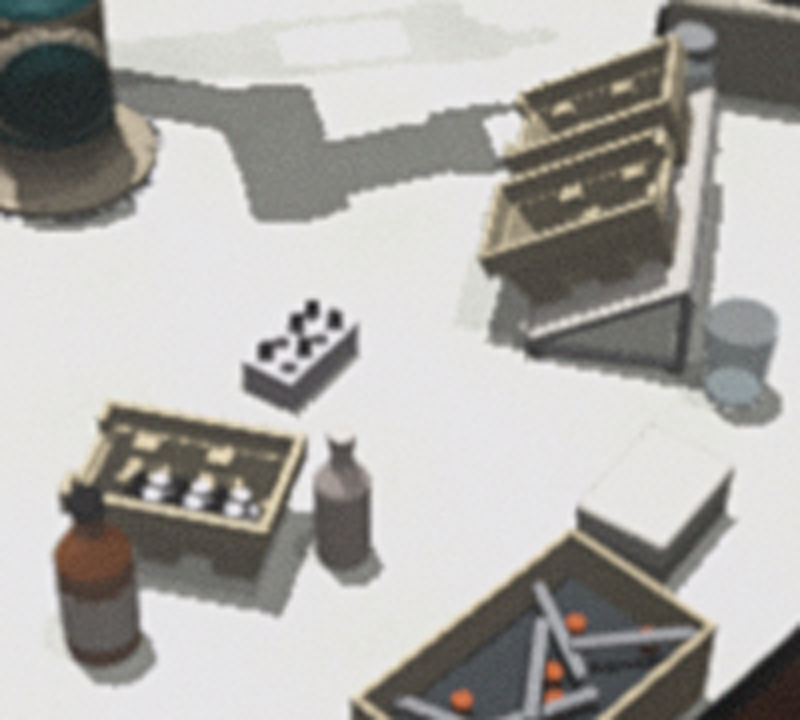

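```bash
cat > fit.py <<'E'
from h import *
from scipy.optimize import least_squares
def rotz(a): c,s=np.cos(a),np.sin(a); return np.array([[c,-s,0],[s,c,0],[0,0,1.]])
def roty(a): c,s=np.cos(a),np.sin(a); return np.array([[c,0,s],[0,1,0],[-s,0,c]])
# tote surface: distance of local points (origin at middle) to the union of boxes (rim band shells)
def boxd(p,c,h):
    q=np.abs(p-c)-h
    return np.linalg.norm(np.maximum(q,0),axis=1)+np.minimum(q.max(1),0)
def ringd(p):
    zc,hz=42.5e-3-13.5e-3,13.5e-3
    d=[boxd(p,[0,s*.056,zc],[.09,.004,hz]) for s in(1,-1)]
    d.append(boxd(p,[-.086,0,zc],[.004,.06,hz]))
    d.append(boxd(p,[.086,0,zc-.009],[.004,.06,hz-.009]))
    d+= [boxd(p,[.086,s*.046,zc],[.004,.014,hz]) for s in(1,-1)]
    return np.min(d,axis=0)
def fit(pts,mid,yaw,pitch,freepitch=True,verbose=True):
    # x axis of tote = rotz(yaw) roty(-pitch) : pitch>0 -> front up
    x=np.r_[mid,yaw,pitch]
    for it in range(6):
        R=rotz(x[3])@roty(-x[4]); L=(pts-x[:3])@R
        m=(np.abs(L[:,0])<.102)&(np.abs(L[:,1])<.072)&(L[:,2]>.018)&(L[:,2]<.052)
        m&=~((np.abs(L[:,0])<.072)&(np.abs(L[:,1])<.042))
        P=pts[m]
        def f(v):
            p=v[4] if freepitch else pitch
            return ringd((P-v[:3])@(rotz(v[3])@roty(-p)))*1e3
        r=least_squares(f,x,loss="soft_l1",f_scale=1.5); x=r.x
        if not freepitch: x[4]=pitch
    if verbose: print("mid",x[:3].round(4),"yaw",round(np.degrees(x[3]),2),"pitch",round(np.degrees(x[4]),2),"n",len(P),"med",np.median(np.abs(r.fun)).round(2))
    return x
E
python3 - <<'E'
from fit import *
t=load("top0.npz");s=load("scene0.npz")
A=cloud(t).reshape(-1,3);B=cloud(s).reshape(-1,3)
A=A[~np.isnan(A[:,0])];B=B[~np.isnan(B[:,0])]
for n,c in(("top",A),("scene",B)):
    m=(c[:,0]>.25)&(c[:,0]<.4)&(abs(c[:,1])<.2)
    print(n,"bench z",np.median(c[m,2]),c[m,2].std())
for nm,c in(("top",A),("scene",B),("both",np.vstack([A,B]))):
  for yaw in(-150,30):fit(c,[.52,-.265,.0425],np.radians(yaw),0)
  print(nm)
  for y in(30,-150):
    p=30 if y>0 else -30
    print("b?");fit(c,[.548,.213,.1],np.radians(y),np.radians(p))
    print("c?");fit(c,[.46,.353,.1],np.radians(y),np.radians(p))
E
```

```text
top bench z -0.0002518127008147551 0.0034214057045938787
scene bench z -0.0006723960246266458 0.0037647939164079072
mid [ 0.5138 -0.2641  0.0437] yaw -150.01 pitch -0.1 n 744 med 1.15
mid [ 0.5165 -0.2628  0.0521] yaw 29.83 pitch 6.19 n 613 med 1.41
top
b?
mid [0.5535 0.2065 0.0984] yaw 33.69 pitch 30.13 n 779 med 1.14
c?
mid [0.4618 0.3399 0.1072] yaw 34.3 pitch 36.28 n 684 med 1.26
b?
mid [0.548  0.203  0.1045] yaw -146.56 pitch -24.3 n 620 med 1.35
c?
mid [0.4635 0.3403 0.0982] yaw -146.16 pitch -30.07 n 848 med 1.11
mid [ 0.5149 -0.2688  0.044 ] yaw -149.14 pitch -0.18 n 771 med 1.66
mid [ 0.5174 -0.267   0.0529] yaw 31.35 pitch 5.97 n 544 med 1.82
scene
b?
mid [0.5556 0.2006 0.0989] yaw 33.7 pitch 30.22 n 696 med 1.79
c?
mid [0.4551 0.3277 0.1213] yaw 34.17 pitch 33.78 n 104 med 1.23
b?
mid [0.5471 0.1928 0.1236] yaw -144.46 pitch -28.33 n 68 med 0.86
c?
mid [0.4654 0.3359 0.0997] yaw -146.2 pitch -29.83 n 606 med 1.94
mid [ 0.514  -0.2663  0.0438] yaw -150.24 pitch -0.05 n 1521 med 1.59
mid [ 0.5173 -0.2647  0.0523] yaw 29.84 pitch 6.19 n 1162 med 1.81
both
b?
mid [0.5543 0.2044 0.099 ] yaw 34.0 pitch 30.06 n 1444 med 1.63
c?
mid [0.4626 0.3385 0.1073] yaw 33.91 pitch 36.2 n 1126 med 1.72
b?
mid [0.5492 0.2005 0.1048] yaw -146.35 pitch -24.2 n 1113 med 1.86
c?
mid [0.4638 0.339  0.0985] yaw -146.23 pitch -29.8 n 1437 med 1.59
```

```bash
python3 - <<'E'
from fit import *
from scipy.spatial.transform import Rotation as Ro
s=manip.get_state()
q=s["ee_rot"];R=Ro.from_quat([q[1],q[2],q[3],q[0]]).as_matrix();print(R.round(3))
print("tool x yaw",np.degrees(np.arctan2(R[1,0],R[0,0])),"q1,q6",np.degrees(s["qpos"][[0,5]]))
for nm,mid,yaw,p,l in(("b+",[.5543,.2044,.099],33.85,30,[.015,.056,.0365]),("c+",[.4638,.339,.0985],-146.2,-30,[.015,.056,.0365])):
    Rt=rotz(np.radians(yaw))@roty(-np.radians(p)); print(nm,np.array(mid)+Rt@l, "yaxis",Rt[:,1], "front",Rt[:,0])
    print(" corners", [(np.array(mid)+Rt@[sx*.09,sy*.06,.0425]).round(3).tolist() for sx in(1,-1) for sy in(1,-1)])
# obstacles: bench height map from top, 3 cm cells
t=load("top0.npz");A=cloud(t).reshape(-1,3);A=A[~np.isnan(A[:,0])]
xs=np.arange(.2,.8,.03);ys=np.arange(.45,-.5,-.03)
print("     "+" ".join(f"{y*100:4.0f}" for y in ys))
for x in xs[::-1]:
    r=[]
    for y in ys:
        m=(abs(A[:,0]-x)<.015)&(abs(A[:,1]-y)<.015);r.append(f"{np.percentile(A[m,2],98)*1000:4.0f}" if m.sum() else "   .")
    print(f"{x*100:4.0f} "+" ".join(r))
# full-tote-frame bottle positions
Rt=rotz(np.radians(-150.1));L=(A-[.514,-.2663,0])@Rt
for nm,z in(("z>.1",.1),):
    m=(L[:,2]>z)&(abs(L[:,0])<.25)&(abs(L[:,1])<.25)
    k=L[m]
    for s_ in(k[:,1]>.06,k[:,0]<-.08): 
        if s_.any():print("min",k[s_].min(0),"max",k[s_].max(0))
E
```

```text
[[ 0.426 -0.001 -0.905]
 [ 0.905 -0.001  0.426]
 [-0.002 -1.     0.   ]]
tool x yaw 64.80065935310009 q1,q6 [57.86906869 -6.932319  ]
b+ [0.51873874 0.24797821 0.13810993] yaxis [-0.55702057  0.83049869  0.        ] front [0.71923297 0.48239397 0.5       ]
 corners [[0.568, 0.286, 0.181], [0.635, 0.186, 0.181], [0.438, 0.199, 0.091], [0.505, 0.099, 0.091]]
c+ [0.46899228 0.27508598 0.12260993] yaxis [ 0.55629562 -0.83098447  0.        ] front [-0.71965366 -0.48176614 -0.5       ]
 corners [[0.415, 0.234, 0.09], [0.348, 0.334, 0.09], [0.544, 0.321, 0.18], [0.478, 0.42, 0.18]]
       45   42   39   36   33   30   27   24   21   18   15   12    9    6    3    0   -3   -6   -9  -12  -15  -18  -21  -24  -27  -30  -33  -36  -39  -42  -45  -48
  80    9    9   27   28    7    4    5    6    5    5    6    7   62   66   64   65   63   58   86   87   86   86   87   86   87   86   88   83    6   49   49   51
  77   26   29   28    4    5    7    6   85   87   86    5    5    4   64   64   64   64   62    7    5    6    6    4    6    6    5    6    4    5    5    5    4
  74    5    6    6    
[... 2576 characters left out ...]
    5    5    4    5    5    5    5    5
  26  619  621    6    5    5    3    5    5    6    6    5    5    4    5    6    6    6    5    6    5    6    5    5    5    4    5    5    4    5    4    5    6
  23  394  626  636  635    5    5    5    6    5    5    5    6    4    5    5    6    5    4    5    4    5    5    4    5    5    5    6    5    4    3    5    4
  20  346    4  638  673  674    5    4    6    5    5    5    5    5    4    5    4    6    4    5    6    5    6    5    5    4    4    5    6    4    5    4    6
min [-0.00191093  0.09996528  0.1000035 ] max [0.05855744 0.15552568 0.16882063]
min [-0.14861951 -0.02781205  0.10000817] max [-0.11827343 -0.00112844  0.14572344]
```

>>> {"api": "arm_command", "payload": {"commands": [[5,[1.7,-1.7,0],-0.132],[5,[1.7,-1.7,0],-0.132],[5,[1.7,-1.7,0],-0.132],[5,[1.7,-1.7,0],-0.132],[5,[1.7,-1.7,0],-0.132],[5,[1.7,-1.7,0],-0.132],[5,[1.7,-1.7,0],-0.132],[5,[1.7,-1.7,0],-0.132],[5,[1.7,-1.7,0],-0.132],[5,[1.7,-1.7,0],-0.132],[5,[1.7,-1.7,0],-0.132],[5,[1.7,-1.7,0],-0.132]], "grip_force": 50}}

```text
clock: 1.3
position: [0.4492, 0.3154, 0.2479]
ee_rot: [-0.688, 0.689, -0.161, 0.16]
contact_force: [0.2, 0.3, -0.4]
width: 0.0499
```

>>> {"api": "arm_command", "payload": {"commands": [[5,[1.7,-1.7,0],-0.132],[5,[1.7,-1.7,0],-0.132],[5,[1.7,-1.7,0],-0.132],[5,[1.7,-1.7,0],-0.132],[5,[0.22,0.01,0],0],[5,[0,0,0],0]]}}

```text
clock: 1.9
position: [0.519, 0.2483, 0.2478]
ee_rot: [-0.624, 0.624, -0.333, 0.332]
contact_force: [0.2, -0.3, -0.0]
width: 0.05
```

```bash
python3 - <<'E'
from fit import *
t=snap("top","1");s=snap("scene","1")
st=manip.get_state();p=st["position"]
zoom(s,260,60,420,220,"s1z.png",5); zoom(t,90,150,290,300,"t1z.png",4)
j=np.array([np.cos(np.radians(-56.15)),np.sin(np.radians(-56.15)),0])
for n,im in(("top",t),("scene",s)):
    X=cloud(im).reshape(-1,3);X=X[~np.isnan(X[:,0])]
    L=X-p; m=(np.linalg.norm(L[:,:2],axis=1)<.07)&(L[:,2]>-.03)&(L[:,2]<.15)
    a=L[m]@j; k=np.array([-j[1],j[0],0]);b=L[m]@k
    for z0,z1 in((-.03,-.005),(-.005,.02),(.02,.06),(.06,.1),(.1,.15)):
        q=(L[m][:,2]>z0)&(L[m][:,2]<=z1)
        if q.sum()>5: print(n,z0,q.sum(),"along jaw",np.percentile(a[q],[2,25,50,75,98]).round(4),"across",np.percentile(b[q],[2,25,50,75,98]).round(4))
E
```

```text
top -0.03 7 along jaw [-0.0356 -0.0269 -0.024   0.0027  0.0316] across [-0.0102 -0.0098 -0.007  -0.0048 -0.0018]
top -0.005 23 along jaw [-0.034  -0.0255  0.0272  0.0338  0.0386] across [-0.011  -0.0093 -0.0076 -0.005   0.0004]
top 0.02 87 along jaw [-0.0364  0.0309  0.0366  0.0442  0.0573] across [-0.0161 -0.0107 -0.0089 -0.0029  0.007 ]
top 0.06 222 along jaw [-0.0656 -0.0554  0.0387  0.0567  0.0671] across [-0.0165 -0.0095 -0.0035  0.003   0.012 ]
top 0.1 164 along jaw [-0.0141  0.0096  0.0257  0.0365  0.0393] across [-0.0364 -0.0346 -0.0269 -0.0099  0.0077]
scene -0.03 8 along jaw [-0.0171  0.0333  0.0354  0.037   0.0391] across [-0.0083 -0.0024  0.0031  0.0075  0.0109]
scene -0.005 41 along jaw [-0.0263  0.0315  0.0377  0.0403  0.0479] across [-0.0098 -0.0045  0.0015  0.0078  0.0107]
scene 0.02 50 along jaw [0.0266 0.0492 0.0557 0.0603 0.0659] across [-0.0163 -0.0062  0.0007  0.0086  0.015 ]
scene 0.06 130 along jaw [-0.0089  0.0221  0.0366  0.062   0.0683] across [-0.018  -0.0072  0.0025  0.0109  0.0192]
scene 0.1 224 along jaw [0.01   0.0267 0.034  0.0382 0.0452] across [-0.0334 -0.0114  0.0031  0.02    0.0374]
```

View pics/s1z.png

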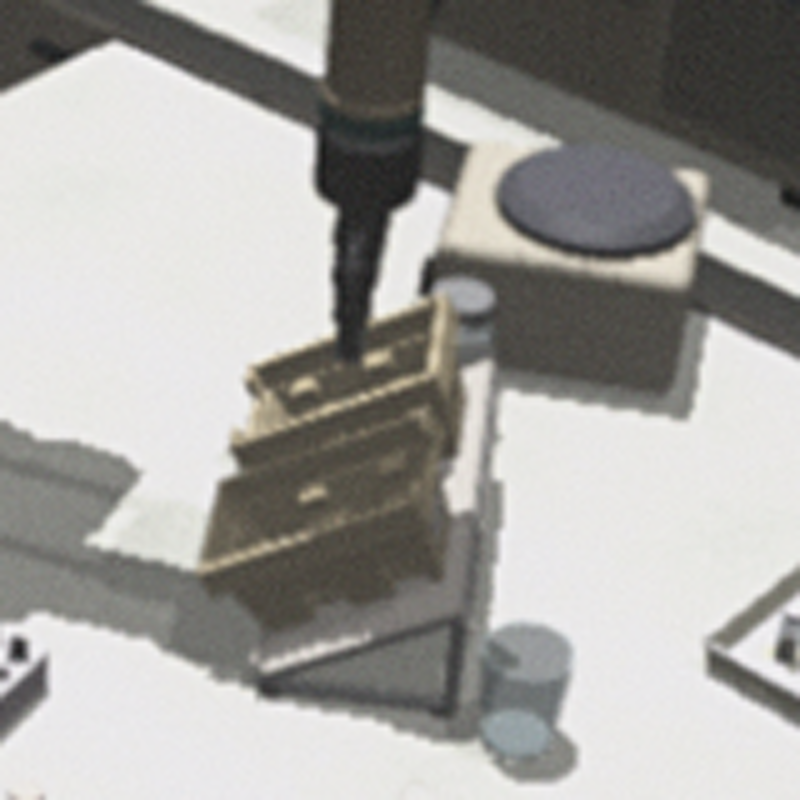

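View pics/t1z.png

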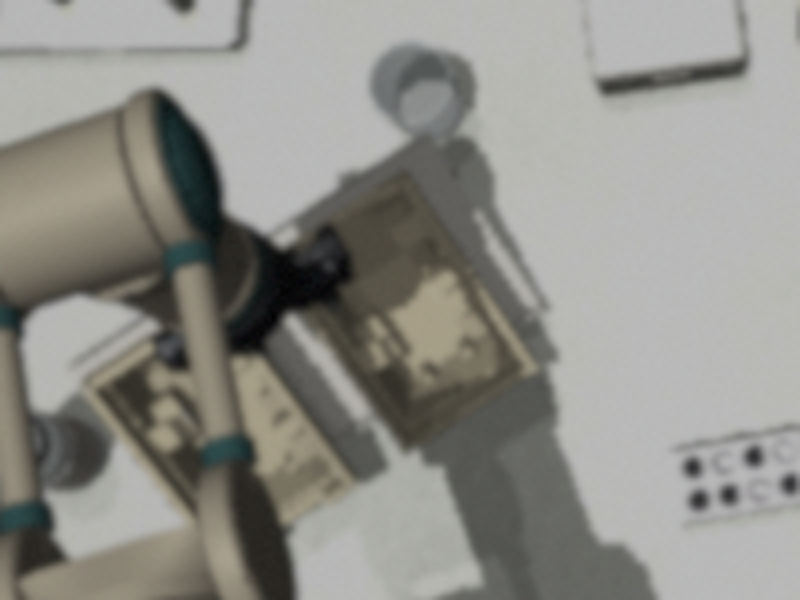

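The scene zoom shows the open jaws over tote b's inner rim at about (350,350), and the top zoom agrees at (255,310). Descending.

>>> {"api": "arm_command", "payload": {"commands": [[4.4,[0,0,-2.5],0],[4.4,[0,0,-2.5],0],[4.4,[0,0,-2.5],0],[4.4,[0,0,-1.8],0],[4.4,[0,0,-1.0],0],[4.4,[0,0,-0.8],0],[4.4,[0,0,0],0]]}}

```text
clock: 2.7
position: [0.5184, 0.2487, 0.1368]
ee_rot: [-0.624, 0.624, -0.333, 0.333]
contact_force: [-0.4, 0.1, -0.3]
width: 0.044
```

```bash
python3 - <<'E'
from fit import *
s=snap("scene","2");zoom(s,280,90,380,210,"s2z.png",5)
print(manip.get_state()["contact_force"],manip.get_state()["position"])
E
```

```text
[ 0.0381165  -0.60005197  0.65986835] [0.51896315 0.24874183 0.13753309]
```

View pics/s2z.png

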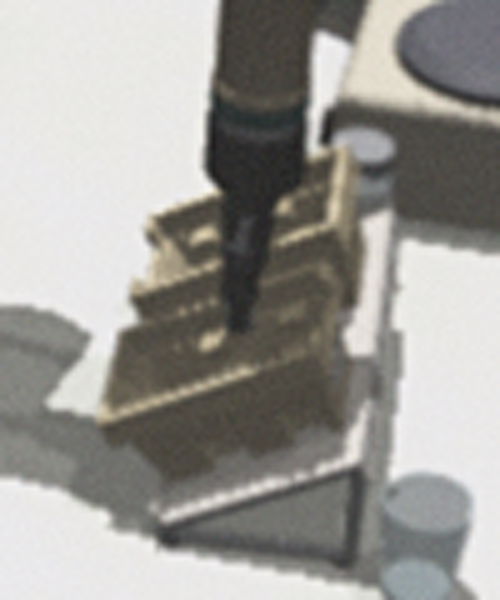

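The inner finger is inside b between the saddles, at about (240,325). Closing.

>>> {"api": "arm_command", "payload": {"commands": [[2.4,[0,0,0],0],[1.6,[0,0,0],0],[1.2,[0,0,0],0],[0.8,[0,0,0],0],[0,[0,0,0],0],[0,[0,0,0],0],[0,[0,0,0],0]], "grip_force": 40}}

```text
clock: 3.45
position: [0.519, 0.2489, 0.1379]
ee_rot: [0.624, -0.623, 0.333, -0.333]
contact_force: [-2.4, 1.8, 5.3]
width: 0.0073
```

>>> {"api": "arm_command", "payload": {"commands": [[0,[0,0,0.5],0],[0,[0,0,1],0],[0,[0,0,1.5],0],[0,[0,0,2],0],[0,[0,0,2],0],[0,[0,0,1],0],[0,[0,0,0],0]]}}

```text
clock: 4.15
position: [0.52, 0.2484, 0.2189]
ee_rot: [0.624, -0.623, 0.332, -0.334]
contact_force: [-0.7, -0.0, -2.7]
width: 0.0072
```

```bash
cat > look.py <<'E'
import sys
from fit import *
def both(tag,ests):
    t=snap("top",tag);s=snap("scene",tag)
    for n,im in(("top",t),("scene",s)):
        X=cloud(im).reshape(-1,3);X=X[~np.isnan(X[:,0])]
        for nm,mid,yaw,p in ests:
            try: print(n,nm,end=" ");fit(X,mid,np.radians(yaw),np.radians(p))
            except Exception as e: print(e)
    return t,s
E
python3 - <<'E'
from look import *
t,s=both("3",[("b",[.554,.205,.179],34,30),("c",[.4638,.339,.0985],-146.2,-30)])
zoom(s,260,60,420,220,"s3z.png",5)
print(manip.get_state()["contact_force"],manip.get_state()["moment"])
E
```

```text
top b mid [0.5554 0.2051 0.1789] yaw 33.9 pitch 30.11 n 780 med 1.03
top c mid [0.4637 0.34   0.098 ] yaw -146.59 pitch -29.84 n 578 med 0.99
scene b mid [0.557  0.1984 0.1791] yaw 33.78 pitch 30.81 n 483 med 1.76
scene c mid [0.465  0.3372 0.099 ] yaw -145.27 pitch -29.65 n 172 med 1.56
[-0.10506219  0.68223097 -2.46270363] [0.12434753 0.06258352 0.04119298]
```

View pics/s3z.png

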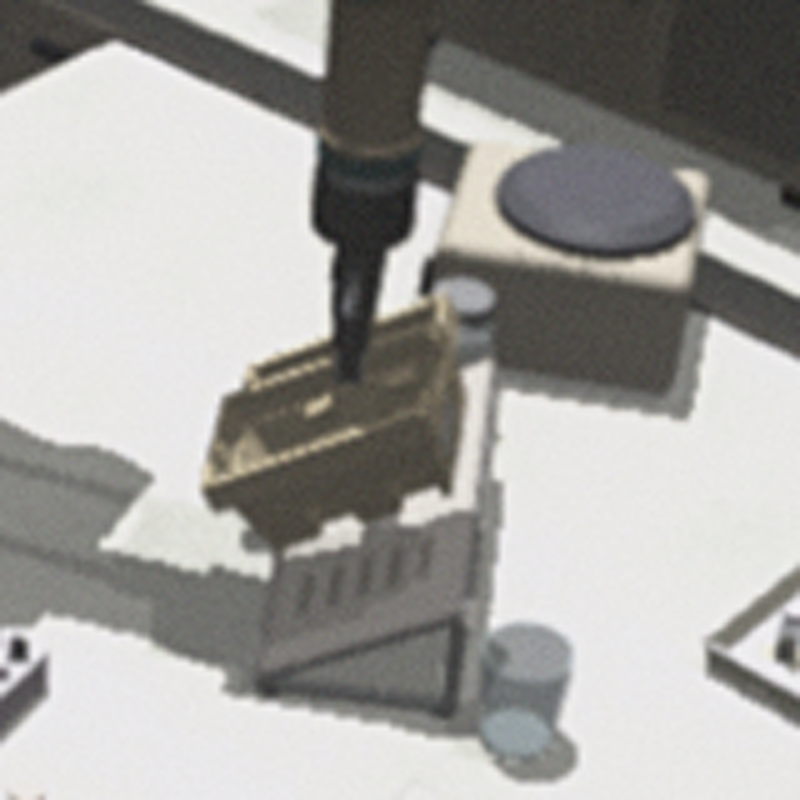

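b hangs cleanly at a 30° lean, and the jaw position confirms the top camera to under 1 mm; the scene camera is biased about 6 mm. I'll carry b to free bench and roll it level about its lower edge.

>>> {"api": "arm_command", "payload": {"commands": [[0,[0.2,-2.5,0],-0.012],[0,[0.2,-3.9,0],-0.012],[0,[0.2,-4.0,0],-0.012],[0,[0.2,-4.0,0],-0.012],[0,[0.2,-4.0,-1],-0.01],[0,[0.2,-3.0,-2],-0.01],[0,[0.1,-1.7,-2],0],[0,[0,0,-2],0],[0,[0,0,-1.5],0],[0,[0,0,-0.8],0],[0,[0,0,-0.3],0],[0,[0,0,0],0]]}}

```text
clock: 5.45
position: [0.5318, 0.0176, 0.1209]
ee_rot: [-0.612, 0.612, -0.354, 0.354]
contact_force: [0.0, 0.6, -2.3]
width: 0.0074
```

>>> {"api": "arm_command", "payload": {"commands": [[0,[0,0,-0.5],0],[0,[0,0,-0.35],0],[0,[0,0,0],0],[0,[0.51,0.3,-0.2],0],[0,[0.5,0.29,-0.23],0],[0,[0.49,0.29,-0.26],0],[0,[0,0,0],0]], "grip_force": 35}}

```text
clock: 6.15
position: [0.5479, 0.0266, 0.1058]
ee_rot: [0.612, -0.612, 0.354, -0.354]
contact_force: [-0.9, -0.3, 3.2]
width: 0.0078
```

```bash
python3 - <<'E'
from look import *
t,s=both("4",[("b",[.575,-.02,.065],30,25)])
zoom(s,180,110,340,270,"s4z.png",5)
print(manip.get_state()["contact_force"],manip.get_state()["moment"])
E
```

```text
top b mid [ 0.5736 -0.0228  0.0666] yaw 30.47 pitch 21.26 n 494 med 1.3
scene b mid [ 0.5745 -0.0284  0.0664] yaw 29.75 pitch 20.47 n 764 med 1.66
[-0.13732925  1.76556833  1.73660335] [-0.10759408  0.29807121 -0.05401917]
```

View pics/s4z.png

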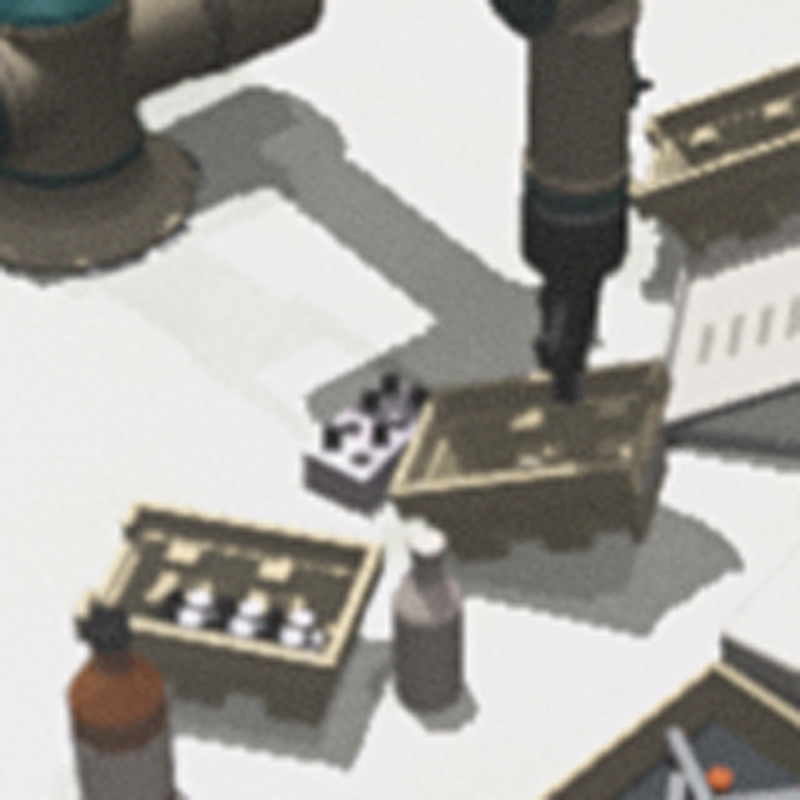

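It's rolling as planned: pitch is now 21°, with the back edge on the bench. In the picture the back rim at about (395,490) is clear of the heat block at (365,450). Continuing.

>>> {"api": "arm_command", "payload": {"commands": [[0,[0.48,0.28,-0.29],0],[0,[0.47,0.27,-0.32],0],[0,[0.45,0.26,-0.34],0],[0,[0.43,0.25,-0.38],0],[0,[0.42,0.25,-0.39],0],[0,[0.4,0.23,-0.43],0],[0,[0.38,0.22,-0.45],0],[0,[0,0,0],0]]}}

```text
clock: 7.05
position: [0.5783, 0.0442, 0.0794]
ee_rot: [0.612, -0.612, 0.354, -0.354]
contact_force: [-0.4, -0.0, 2.0]
width: 0.0074
```

```bash
python3 - <<'E'
from look import *
t,s=both("5",[("b",[.592,-.013,.0425],30,0)])
print(manip.get_state()["contact_force"],manip.get_state()["moment"],manip.get_state()["position"])
E
```

```text
top b mid [ 0.5915 -0.0137  0.0446] yaw 30.3 pitch 0.62 n 450 med 1.1
scene b mid [ 0.592  -0.0174  0.045 ] yaw 30.62 pitch 0.38 n 724 med 1.84
[1.72926087 1.15783127 0.45168387] [ 0.16727159 -0.13593455  0.0654858 ] [0.57800863 0.04408295 0.07971529]
```

>>> {"api": "arm_command", "payload": {"commands": [[0,[0,0,-0.15],0],[0,[0,0,0],0],[2.5,[0,0,0],0],[2.5,[0,0,0],0],[2.5,[0,0,-0.35],0],[0,[0,0,0],0],[0,[0,0,0],0],[0,[0,0,0],0],[0,[0,0,0],0]], "grip_force": 60}}

```text
clock: 8.05
position: [0.5776, 0.0434, 0.0755]
ee_rot: [-0.612, 0.612, -0.353, 0.354]
contact_force: [-1.7, -0.0, 4.7]
width: 0.0106
```

```bash
python3 - <<'E'
from look import *
t,s=both("6",[("b",[.592,-.013,.0425],30,0),("full",[.5138,-.2641,.0435],-150,0)])
print(manip.get_state()["contact_force"],manip.get_state()["moment"],manip.get_state()["position"])
E
```

```text
top b mid [ 0.5919 -0.0119  0.044 ] yaw 30.27 pitch -0.51 n 457 med 1.35
top full mid [ 0.5134 -0.2642  0.0438] yaw -149.92 pitch 0.52 n 731 med 1.1
scene b mid [ 0.5932 -0.0164  0.0451] yaw 28.9 pitch 0.8 n 682 med 1.83
scene full mid [ 0.515  -0.2683  0.0451] yaw -149.38 pitch -1.1 n 720 med 1.72
[-1.91452445 -0.94927878  5.46844893] [-0.57726018  0.06254783  0.09053079] [0.57758756 0.0433764  0.07552366]
```

The width is 10.6 mm against 7.4 before, so the tips are catching the slope below the band. Regripping slightly higher.

>>> {"api": "arm_command", "payload": {"commands": [[2.5,[0,0,0],0],[2.5,[0,0,0.2],0],[2.5,[0,0,0],0],[0,[0,0,0],0],[0,[0,0,0],0],[0,[0,0,0],0],[0,[0,0,0],0]]}}

```text
clock: 8.85
position: [0.5774, 0.0442, 0.0776]
ee_rot: [0.612, -0.612, 0.354, -0.354]
contact_force: [-1.3, 1.9, 5.7]
width: 0.007
```

>>> {"api": "arm_command", "payload": {"commands": [[0,[0,0,0.5],0],[0,[0,0,1.5],0],[0,[0,0,3],0],[0,[0,0,3.5],0],[0,[0,0,3.5],0],[0,[0,0,2.5],0],[0,[0,0,1.5],0],[0,[-0.5,-1.7,0],0],[0,[-1.1,-3.5,0],0],[0,[-1.1,-3.5,0],0],[0,[-1.1,-3.5,0],0],[0,[-1.1,-3.5,0],0]]}}

```text
clock: 10.05
position: [0.5272, -0.1142, 0.2362]
ee_rot: [-0.612, 0.612, -0.355, 0.353]
contact_force: [0.1, 0.0, -1.4]
width: 0.0066
```

>>> {"api": "arm_command", "payload": {"commands": [[0,[-1.1,-3.5,0],0],[0,[-1.1,-3.5,0],-0.004],[0,[-0.7,-2.5,0],0],[0,[0,0,0],0],[0,[0,0,0],0]]}}

```text
clock: 10.55
position: [0.4988, -0.2082, 0.2362]
ee_rot: [0.611, -0.611, 0.357, -0.355]
contact_force: [-0.7, 0.6, -2.5]
width: 0.0069
```

```bash
python3 - <<'E'
from look import *
p=manip.get_state()["position"];print(p,manip.get_state()["contact_force"],manip.get_state()["width"])
t,s=both("7",[("b",[p[0]+.0143,p[1]-.0561,p[2]-.0346],30,0),("full",[.5138,-.2641,.0435],-150,0)])
zoom(s,150,140,310,300,"s7z.png",5)
zoom(t,260,150,420,310,"t7z.png",5)
E
```

```text
[ 0.49876748 -0.20821176  0.23622059] [-0.69800067  0.621514   -2.47208298] 0.00691999858728266
top b mid [ 0.5141 -0.2631  0.2027] yaw 29.78 pitch 1.25 n 320 med 1.02
top full mid [ 0.5137 -0.2653  0.0428] yaw -151.15 pitch 0.64 n 167 med 1.05
scene b mid [ 0.5146 -0.2676  0.2228] yaw 28.4 pitch 5.15 n 413 med 1.49
scene full mid [ 0.5137 -0.269   0.045 ] yaw -149.32 pitch 0.84 n 586 med 1.39
```

View pics/s7z.png

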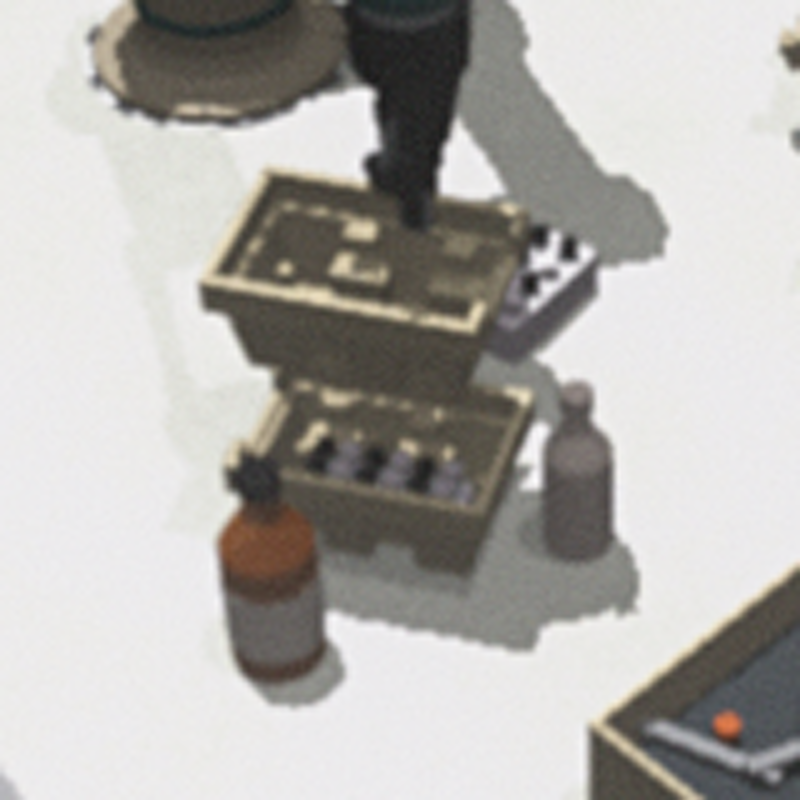

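View pics/t7z.png

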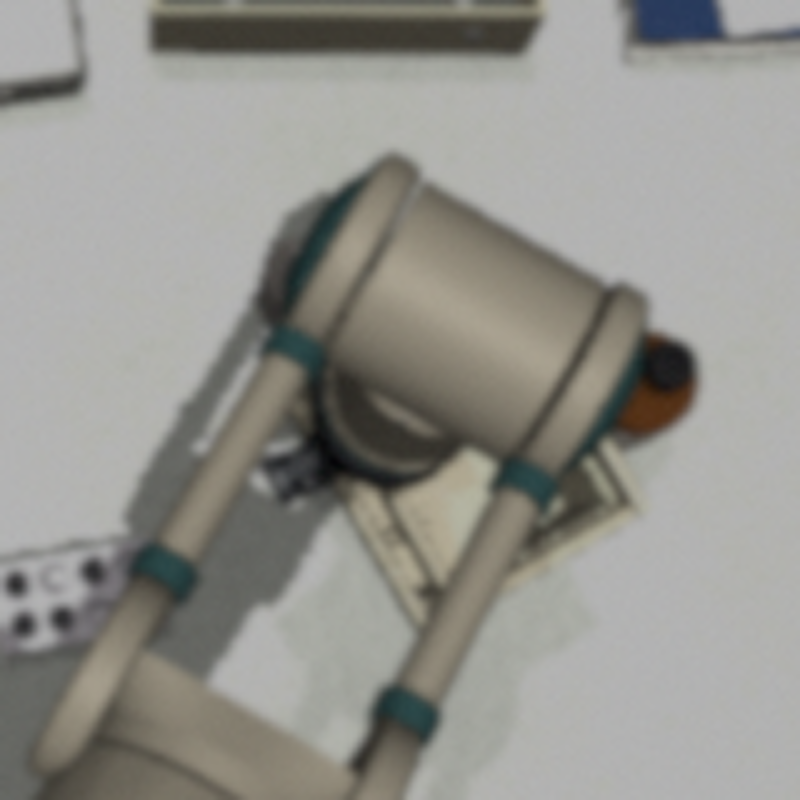

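```bash
python3 - <<'E'
from look import *
for tag,mid in(("6",[.592,-.013,.0435]),("7",[.514,-.2637,.202])):
  for cam in("top","scene"):
    im=load(cam+tag+".npz");X=cloud(im).reshape(-1,3);X=X[~np.isnan(X[:,0])]
    for y in(30,-150):
        print(tag,cam,y,end=" ");fit(X,mid,np.radians(y),0)
        L=(X-mid)@rotz(np.radians(y))
    # end heights
    L=(X-mid)@rotz(np.radians(30))
    for s in(1,-1):
        for lo,hi in((-.05,-.036),(-.025,.025),(.036,.05)):
            m=(abs(L[:,0]*s-.086)<.006)&(L[:,1]>lo)&(L[:,1]<hi)&(L[:,2]>-.05)&(L[:,2]<.07)
            print("   end",s,lo,m.sum(),np.percentile(L[m,2],[50,90,98]).round(3) if m.any() else "")
im=load("scene6.npz");zoom(im,230,110,350,230,"s6z.png",6)
im=load("scene0.npz");zoom(im,280,110,370,200,"s0z.png",7)
E
```

```text
6 top 30 mid [ 0.592  -0.0119  0.044 ] yaw 30.26 pitch -0.4 n 457 med 1.35
6 top -150 mid [ 0.5902 -0.0134  0.0521] yaw -150.46 pitch 6.16 n 357 med 1.56
   end 1 -0.05 22 [0.038 0.044 0.044]
   end 1 -0.025 0 
   end 1 0.036 0 
   end -1 -0.05 28 [0.031 0.043 0.045]
   end -1 -0.025 101 [0.027 0.043 0.045]
   end -1 0.036 28 [0.027 0.046 0.047]
6 scene 30 mid [ 0.5932 -0.0164  0.0451] yaw 28.9 pitch 0.8 n 682 med 1.83
6 scene -150 mid [ 0.5919 -0.0178  0.0689] yaw -150.28 pitch 3.86 n 163 med 1.42
   end 1 -0.05 19 [-0.039  0.04   0.041]
   end 1 -0.025 53 [-0.041  0.026  0.028]
   end 1 0.036 25 [0.026 0.044 0.046]
   end -1 -0.05 10 [0.038 0.043 0.044]
   end -1 -0.025 51 [0.034 0.043 0.044]
   end -1 0.036 14 [0.037 0.043 0.044]
7 top 30 mid [ 0.5138 -0.2631  0.2021] yaw 29.92 pitch 0.81 n 322 med 0.97
7 top -150 mid [ 0.5071 -0.2666  0.2005] yaw -149.63 pitch 12.65 n 248 med 1.27
   end 1 -0.05 0 
   end 1 -0.025 3 [0.022 0.022 0.022]
   end 1 0.036 0 
   end -1 -0.05 24 [0.038 0.042 0.042]
   end -1 -0.025 86 [0.04  0.042 0.044]
   end -1 0.036 1 [0.038 0.038 0.038]
7 scene 30 mid [ 0.5132 -0.2674  0.2025] yaw 29.46 pitch 0.26 n 920 med 1.65
7 scene -150 mid [ 0.5128 -0.2693  0.2254] yaw -150.76 pitch 6.05 n 305 med 1.72
   end 1 -0.05 15 [0.037 0.042 0.043]
   end 1 -0.025 32 [0.022 0.026 0.028]
   end 1 0.036 16 [0.038 0.043 0.044]
   end -1 -0.05 12 [0.037 0.043 0.043]
   end -1 -0.025 84 [0.026 0.042 0.045]
   end -1 0.036 23 [0.026 0.043 0.044]
```

View pics/s6z.png

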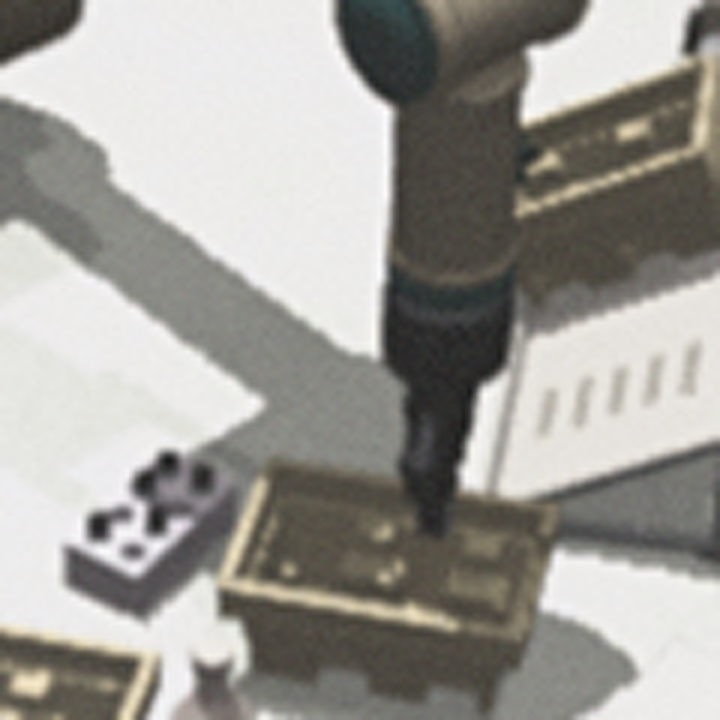

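View pics/s0z.png

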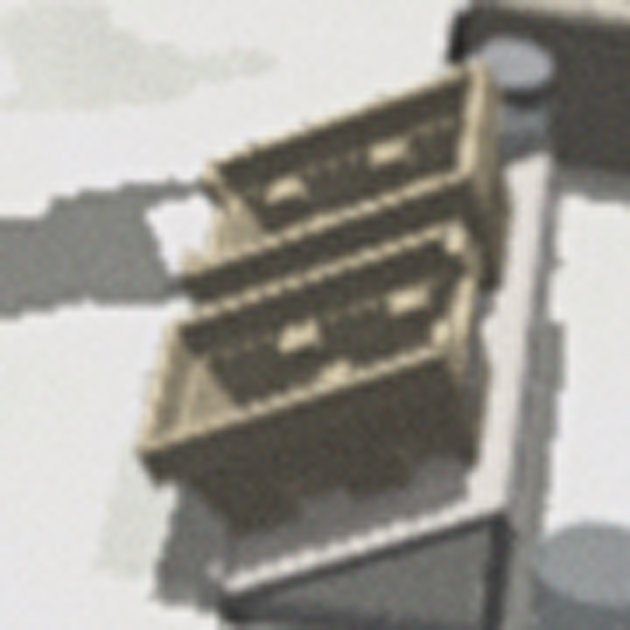

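Both cameras agree b is level, front towards +f and within about 1 mm of centre over the full tote. Lowering it.

>>> {"api": "arm_command", "payload": {"commands": [[0,[0,-0.1,-1.5],0],[0,[0,0,-2],0],[0,[0,0,-2],0],[0,[0,0,-1.5],0],[0,[0,0,-0.8],0],[0,[0,0,-0.5],0],[0,[0,0,-0.5],0],[0,[0,0,-0.3],0],[0,[0,0,-0.2],0],[0,[0,0,0],0]]}}

```text
clock: 11.65
position: [0.4994, -0.2092, 0.144]
ee_rot: [-0.611, 0.611, -0.355, 0.355]
contact_force: [-0.4, -0.2, -1.6]
width: 0.0068
```

>>> {"api": "arm_command", "payload": {"commands": [[0,[0,0,-0.15],0],[0,[0,0,-0.15],0],[0,[0,0,-0.1],0],[0,[0,0,0],0]]}}

```text
clock: 12.05
position: [0.4992, -0.2092, 0.1398]
ee_rot: [-0.611, 0.611, -0.355, 0.355]
contact_force: [1.0, 0.1, -2.5]
width: 0.0069
```

>>> {"api": "arm_command", "payload": {"commands": [[0,[0,0,-0.1],0],[0,[0,0,-0.1],0],[0,[0,0,-0.05],0],[0,[0,0,0],0]]}}

```text
clock: 12.45
position: [0.4994, -0.209, 0.1379]
ee_rot: [0.611, -0.611, 0.355, -0.355]
contact_force: [-0.4, 1.1, 1.9]
width: 0.0067
```

Contact shows: the wrist load has gone from −2.4 N to about +2 N at the expected height. Releasing.

>>> {"api": "arm_command", "payload": {"commands": [[0,[0,0,-0.05],0],[0,[0,0,0],0],[1.2,[0,0,0],0],[2.4,[0,0,0],0],[2.4,[0,0,0],0],[2.4,[0,0,1],0],[2.6,[0,0,3],0],[2.6,[0,0,4.5],0],[2.6,[0,0,4.5],0],[2.6,[-1,3.5,0],0.14],[2.6,[-1,4,0],0.14],[2.6,[-1,4,0],0.14]]}}

```text
clock: 13.65
position: [0.4694, -0.0937, 0.2679]
ee_rot: [-0.672, 0.672, -0.218, 0.22]
contact_force: [1.0, 0.9, -0.1]
width: 0.0261
```

```bash
python3 - <<'E'
from look import *
st=manip.get_state();print(st["position"],st["clock"],st["contact_force"])
t,s=both("8",[("b",[.5136,-.2642,.103],30,0),("full",[.5138,-.2641,.0435],-150,0)])
zoom(s,150,140,310,300,"s8z.png",5)
E
```

```text
[ 0.46937095 -0.09367623  0.26794249] 13.65 [ 0.97387188  0.94973421 -0.07189639]
top b mid [ 0.5137 -0.264   0.1036] yaw 29.85 pitch 0.01 n 698 med 1.09
top full mid [ 0.5051 -0.2574  0.0912] yaw -147.18 pitch 10.81 n 625 med 2.54
scene b mid [ 0.5138 -0.2693  0.1035] yaw 29.91 pitch 0.2 n 886 med 1.62
scene full mid [ 0.5133 -0.2741  0.0851] yaw -151.07 pitch 12.09 n 802 med 2.33
```

View pics/s8z.png

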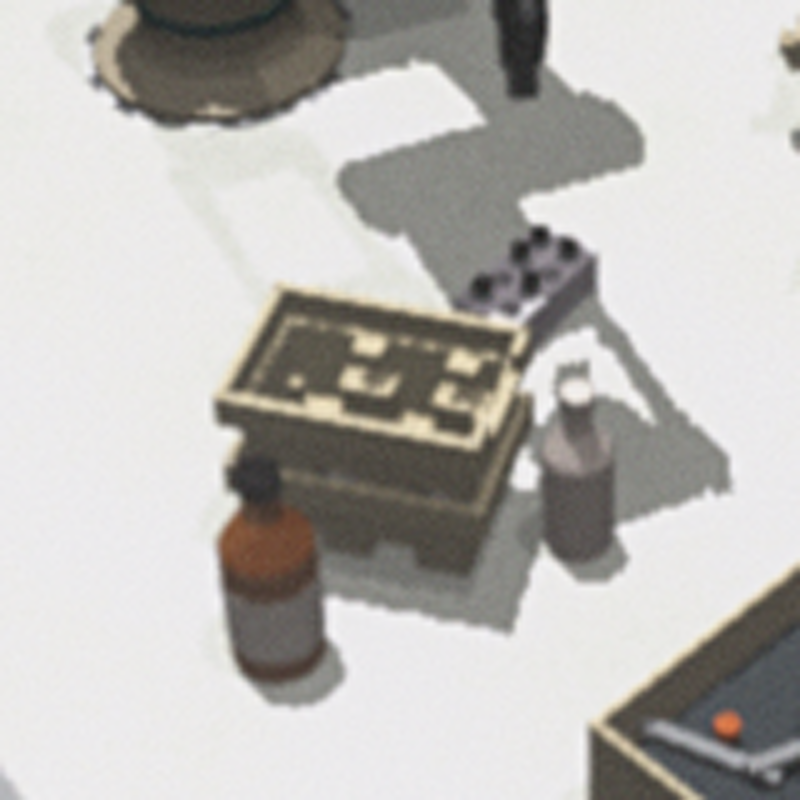

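b is stacked level: top fit z is 0.1036, exactly 60 mm over the full tote, and yaw is 29.9°. The scene picture shows it resting squarely, and the bottles are untouched. Going to c now.

>>> {"api": "arm_command", "payload": {"commands": [[4.4,[0,1.95,0],0.147],[4.4,[0,1.95,0],0.147],[4.4,[0,1.95,0],0.147],[4.4,[0,1.95,0],0.147],[4.4,[0,1.95,0],0.147],[4.4,[0,1.95,0],0.147],[4.4,[0,1.95,0],0.147],[4.4,[0,1.95,0],0.147],[4.4,[0,1.95,0],0.147],[4.4,[0,1.95,0],0.147]]}}

```text
clock: 14.75
position: [0.4702, 0.1009, 0.2674]
ee_rot: [-0.645, 0.646, 0.289, -0.288]
contact_force: [-0.7, -0.2, 0.2]
width: 0.0444
```

>>> {"api": "arm_command", "payload": {"commands": [[4.4,[0,1.95,0],0.147],[4.4,[0,1.95,0],0.147],[4.4,[0,1.95,0],0.147],[4.4,[0,1.95,0],0.147],[4.4,[0,1.95,0],0.147],[4.4,[0,1.95,0],0.147],[4.4,[0,1.95,0],0.147],[4.4,[0,1.95,0],0.147],[4.4,[0.16,2.0,0],0.147],[4.4,[0,0,0],0],[4.4,[0,0,0],0]]}}

```text
clock: 15.85
position: [0.4715, 0.2764, 0.267]
ee_rot: [0.334, -0.334, -0.623, 0.623]
contact_force: [-0.4, 0.5, 0.1]
width: 0.0441
```

```bash
cat > psi.py <<'E'
import numpy as np
from rig import manip
from scipy.spatial.transform import Rotation as Ro
def psi():
    q=manip.get_state()["ee_rot"];R=Ro.from_quat([q[1],q[2],q[3],q[0]]).as_matrix()
    return np.degrees(np.arctan2(R[1,0],R[0,0]))
def pr():
    s=manip.get_state();print("t",s["clock"],"pos",s["position"].round(4),"psi",psi().round(2),"F",s["contact_force"].round(1),"M",s["moment"].round(2),"w",round(s["width"],4),"q6",s["qpos"][5].round(2))
if __name__=="__main__":pr()
E
python3 psi.py; python3 - <<'E'
from look import *
t,s=both("9",[("c",[.4637,.340,.098],-146.3,-30)])
E
```

```text
t 15.85 pos [0.4715 0.2764 0.267 ] psi 123.63 F [-0.4  0.5  0.1] M [-0.    0.02  0.01] w 0.0441 q6 -1.75
top c mid [0.4633 0.3407 0.0989] yaw -145.73 pitch -30.28 n 424 med 0.86
scene c mid [0.4653 0.3366 0.0987] yaw -146.34 pitch -29.84 n 624 med 1.85
```

>>> {"api": "arm_command", "payload": {"commands": [[4.4,[0,0.1,-3],0],[4.4,[0,0,-3.5],0],[4.4,[0,0,-3.5],0],[4.4,[0,0,-2.5],0],[4.4,[0,0,-1.3],0],[4.4,[0,0,-0.75],0],[4.4,[0,0,0],0]]}}

```text
clock: 16.65
position: [0.4707, 0.2769, 0.1208]
ee_rot: [0.334, -0.333, -0.623, 0.624]
contact_force: [0.4, -0.5, -0.1]
width: 0.044
```

>>> {"api": "arm_command", "payload": {"commands": [[2.4,[0,0,0],0],[1.6,[0,0,0],0],[1.2,[0,0,0],0],[0.8,[0,0,0],0],[0,[0,0,0],0],[0,[0,0,0],0],[0,[0,0,0],0]], "grip_force": 45}}

```text
clock: 17.35
position: [0.4714, 0.2777, 0.123]
ee_rot: [-0.333, 0.334, 0.624, -0.623]
contact_force: [-1.0, -1.9, 6.6]
width: 0.0069
```

>>> {"api": "arm_command", "payload": {"commands": [[0,[0,0,0.5],0],[0,[0,0,1],0],[0,[0,0,2],0],[0,[0,0,3],0],[0,[0,0,2.5],0],[0,[0,0,1.5],0],[0,[0,0,0.5],0],[0,[0,0,0],0]]}}

```text
clock: 18.15
position: [0.4711, 0.2779, 0.2322]
ee_rot: [-0.333, 0.334, 0.624, -0.623]
contact_force: [0.3, -0.1, -2.0]
width: 0.007
```

```bash
python3 psi.py; python3 - <<'E'
from look import *
t,s=both("10",[("c",[.4637,.340,.208],-146.3,-30)])
E
```

```text
t 18.15 pos [0.4711 0.2779 0.2322] psi 123.76 F [ 0.3 -0.1 -2. ] M [-0.07 -0.01 -0.01] w 0.007 q6 -1.75
top c mid [0.4652 0.3408 0.2083] yaw -146.47 pitch -30.25 n 525 med 0.95
scene c mid [0.4645 0.3356 0.2073] yaw -144.96 pitch -29.44 n 558 med 2.0
```

>>> {"api": "arm_command", "payload": {"commands": [[0,[0.66,-0.964,0],-0.1458],[0,[0.66,-0.964,0],-0.1458],[0,[0.66,-0.964,0],-0.1458],[0,[0.66,-0.964,0],-0.1458],[0,[0.66,-0.964,0],-0.1458],[0,[0.66,-0.964,0],-0.1458],[0,[0.66,-0.964,0],-0.1458],[0,[0.66,-0.964,0],-0.1458],[0,[0.66,-0.964,0],-0.1458],[0,[0.66,-0.964,0],-0.1458],[0,[0.66,-0.964,0],-0.1458]]}}

```text
clock: 19.35
position: [0.5429, 0.1713, 0.2298]
ee_rot: [0.681, -0.68, -0.191, 0.193]
contact_force: [-0.9, 0.4, -3.1]
width: 0.0071
```

>>> {"api": "arm_command", "payload": {"commands": [[0,[0.66,-0.964,0],-0.1458],[0,[0.66,-0.964,0],-0.1458],[0,[0.66,-0.964,0],-0.1458],[0,[0.66,-0.964,0],-0.1458],[0,[0.66,-0.964,0],-0.1458],[0,[0.66,-0.964,0],-0.1458],[0,[0.66,-0.964,0],-0.1458],[0,[0.66,-0.964,0],-0.1458],[0,[0.66,-0.964,0],-0.1458],[0,[0.66,-0.964,0],-0.1458],[0,[0.66,-0.964,0],-0.1458],[0,[0,0,0],0]]}}

```text
clock: 20.55
position: [0.6163, 0.0647, 0.2297]
ee_rot: [-0.612, 0.613, -0.355, 0.353]
contact_force: [-0.6, 0.3, -2.4]
width: 0.0074
```

```bash
python3 psi.py; python3 - <<'E'
from look import *
t,s=both("11",[("c",[.642,.019,.208],30,-30)])
zoom(s,180,90,340,250,"s11z.png",5)
E
```

```text
t 20.55 pos [0.6163 0.0647 0.2297] psi -60.09 F [-0.6  0.3 -2.4] M [ 0.11 -0.02  0.03] w 0.0074 q6 1.04
top c mid [0.632  0.0092 0.2293] yaw 30.15 pitch -30.41 n 0 med nan
scene c mid [ 0.6363 -0.0076  0.263 ] yaw 31.05 pitch -62.5 n 37 med 0.99
  return _methods._mean(a, axis=axis, dtype=dtype,
  ret = ret.dtype.type(ret / rcount)
```

View pics/s11z.png

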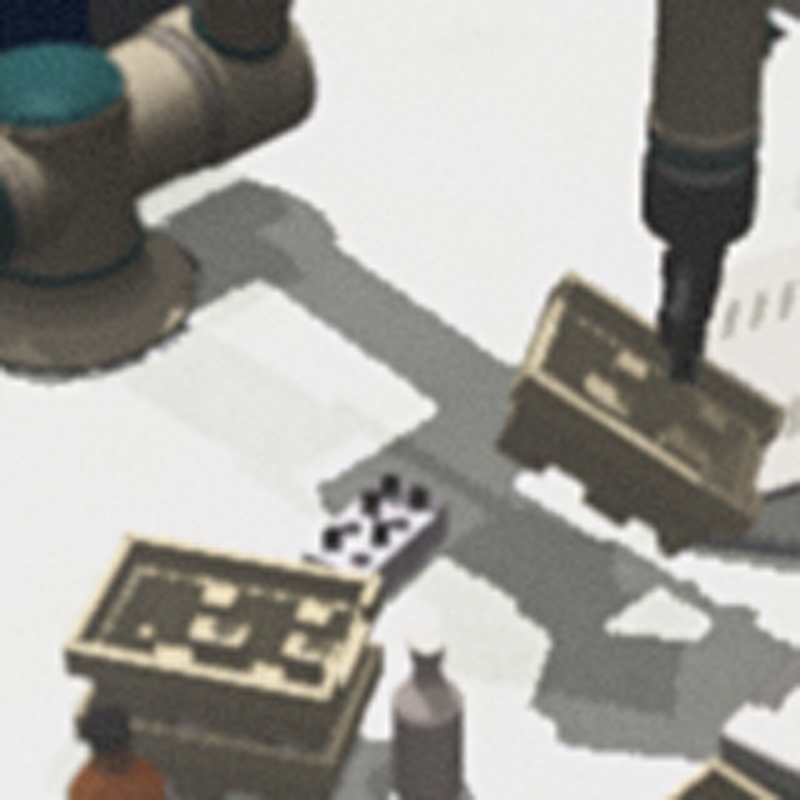

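The picture shows c, front end low, hanging at about (640,420) and clear of the stand. My fit started from a wrong guess, so I'll refit from the saved frames.

```bash
python3 - <<'E'
from look import *
for cam in("top","scene"):
    im=load(cam+"11.npz");X=cloud(im).reshape(-1,3);X=X[~np.isnan(X[:,0])]
    fit(X,[.6186,.0013,.2057],np.radians(30),np.radians(-30))
E
```

```text
mid [0.6214 0.002  0.2039] yaw 30.13 pitch -30.05 n 791 med 0.95
mid [ 6.221e-01 -5.000e-04  2.056e-01] yaw 28.96 pitch -29.71 n 808 med 1.65
```

>>> {"api": "arm_command", "payload": {"commands": [[0,[0,0.1,-2],0],[0,[0,0,-3.5],0],[0,[0,0,-3.5],0],[0,[0,0,-2],0],[0,[0,0,-1],0],[0,[0,0,-0.5],0],[0,[0,0,0],0]]}}

```text
clock: 21.35
position: [0.6162, 0.067, 0.1065]
ee_rot: [0.613, -0.612, 0.353, -0.353]
contact_force: [-0.4, -0.6, -1.9]
width: 0.0071
```

>>> {"api": "arm_command", "payload": {"commands": [[0,[0,0,-0.5],0],[0,[0,0,-0.38],0],[0,[0,0,0],0],[0,[-0.46,-0.26,-0.08],0],[0,[-0.45,-0.26,-0.1],0],[0,[-0.44,-0.26,-0.13],0],[0,[-0.43,-0.25,-0.16],0],[0,[0,0,0],0]], "grip_force": 35}}

```text
clock: 22.15
position: [0.6005, 0.0565, 0.0954]
ee_rot: [0.614, -0.611, 0.352, -0.356]
contact_force: [1.6, 1.6, 7.5]
width: 0.007
```

```bash
python3 psi.py; python3 - <<'E'
from look import *
t,s=both("12",[("c",[.605,-.007,.065],30,-18)])
E
```

```text
t 22.15 pos [0.6005 0.0565 0.0954] psi -60.04 F [1.6 1.6 7.5] M [ 0.42 -0.72  0.1 ] w 0.007 q6 1.03
top c mid [ 0.6032 -0.0075  0.0707] yaw 30.64 pitch -23.34 n 529 med 1.29
scene c mid [ 0.6116 -0.0095  0.0688] yaw 30.9 pitch -22.97 n 702 med 1.79
```

>>> {"api": "arm_command", "payload": {"commands": [[0,[-0.43,-0.25,-0.18],0],[0,[-0.42,-0.24,-0.21],0],[0,[-0.42,-0.24,-0.23],0],[0,[0,0,0],0]], "grip_force": 28}}

```text
clock: 22.65
position: [0.5868, 0.0487, 0.0893]
ee_rot: [0.613, -0.611, 0.352, -0.355]
contact_force: [-1.3, 0.7, 10.0]
width: 0.0071
```

```bash
python3 psi.py; python3 - <<'E'
from look import *
t,s=both("13",[("c",[.595,-.010,.055],30,-12)])
E
```

```text
t 22.65 pos [0.5868 0.0487 0.0893] psi -60.03 F [-1.3  0.7 10. ] M [ 0.15 -0.39  0.09] w 0.0071 q6 1.01
top c mid [ 0.5993 -0.0091  0.0588] yaw 30.09 pitch -12.95 n 516 med 1.04
scene c mid [ 0.5998 -0.0132  0.0595] yaw 29.46 pitch -13.93 n 689 med 1.75
```

>>> {"api": "arm_command", "payload": {"commands": [[0,[-0.45,-0.26,-0.25],0],[0,[-0.45,-0.26,-0.29],0],[0,[-0.42,-0.25,-0.31],0],[0,[-0.41,-0.24,-0.35],0],[0,[0,0,0],0]]}}

```text
clock: 23.25
position: [0.5702, 0.0388, 0.0775]
ee_rot: [0.613, -0.611, 0.352, -0.356]
contact_force: [0.4, 0.9, 10.1]
width: 0.0074
```

```bash
python3 psi.py; python3 - <<'E'
from look import *
t,s=both("14",[("c",[.592,-.013,.045],30,-1)])
E
```

```text
t 23.25 pos [0.5702 0.0388 0.0775] psi -60.04 F [ 0.4  0.9 10.1] M [ 0.31 -0.35  0.15] w 0.0074 q6 0.99
top c mid [ 0.5891 -0.0152  0.0439] yaw 30.58 pitch 0.03 n 442 med 1.27
scene c mid [ 0.59   -0.0189  0.0446] yaw 30.19 pitch -0.2 n 699 med 1.77
```

c is level (pitch 0.0). I'll regrip to relieve the strain, then lift and carry.

>>> {"api": "arm_command", "payload": {"commands": [[2.5,[0,0,0],0],[2.5,[0,0,0.05],0],[0,[0,0,0],0],[0,[0,0,0],0],[0,[0,0,0],0],[0,[0,0,0],0]], "grip_force": 60}}

```text
clock: 23.95
position: [0.5704, 0.0365, 0.0777]
ee_rot: [-0.612, 0.613, -0.351, 0.356]
contact_force: [0.2, -4.6, 10.7]
width: 0.0066
```

```bash
python3 psi.py; python3 - <<'E'
from look import *
t,s=both("15",[("c",[.589,-.015,.044],30,0),("b",[.5137,-.264,.1036],30,0)])
E
```

```text
t 23.95 pos [0.5704 0.0365 0.0777] psi -59.95 F [ 0.2 -4.6 10.7] M [-1.3  -0.26 -0.08] w 0.0066 q6 0.99
top c mid [ 0.5897 -0.0171  0.0467] yaw 30.01 pitch 0.44 n 430 med 1.3
top b mid [ 0.5135 -0.2646  0.1036] yaw 29.3 pitch -0.06 n 828 med 1.11
scene c mid [ 0.5904 -0.0231  0.0488] yaw 29.91 pitch -0.37 n 649 med 1.82
scene b mid [ 0.5134 -0.2688  0.1039] yaw 29.6 pitch -0.23 n 891 med 1.55
```

```bash
python3 - <<'E'
from look import *
s=load("scene15.npz");zoom(s,230,110,350,230,"s15z.png",6)
t=load("top15.npz");zoom(t,210,180,330,300,"t15z.png",6)
for im in(t,s):
    X=cloud(im).reshape(-1,3);X=X[~np.isnan(X[:,0])]
    L=(X-[.5897,-.0171,0])@rotz(np.radians(30))
    for sgn in(1,-1):
        m=(abs(L[:,1]*sgn-.056)<.006)&(abs(L[:,0])<.085)&(L[:,2]>.07)&(L[:,2]<.11)&(abs(L[:,0]-.01)>.03)
        print(sgn,m.sum(),np.percentile(L[m,2],[50,80,95]).round(4) if m.any() else "")
E
```

```text
1 55 [0.0834 0.0857 0.0878]
-1 104 [0.0881 0.0901 0.0914]
1 74 [0.0789 0.0829 0.0855]
-1 91 [0.0834 0.0872 0.0911]
```

View pics/s15z.png

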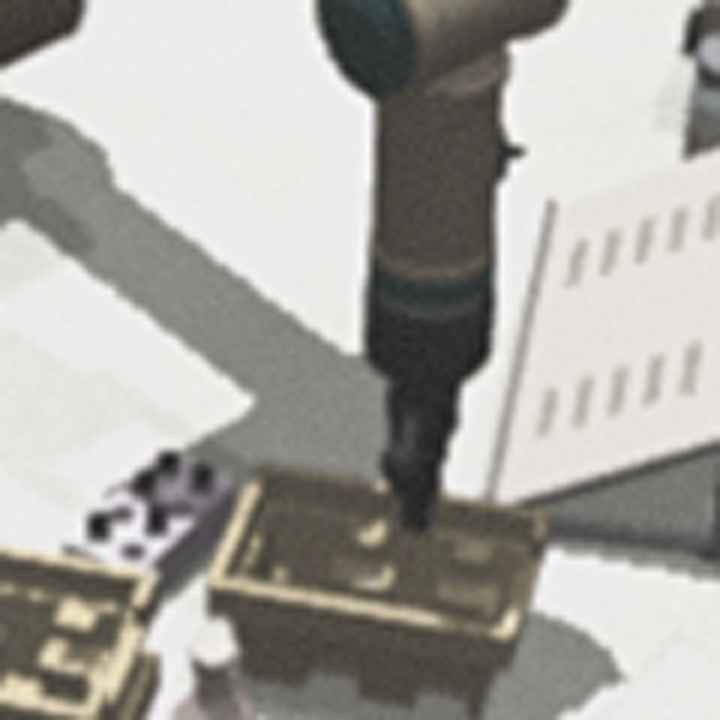

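View pics/t15z.png

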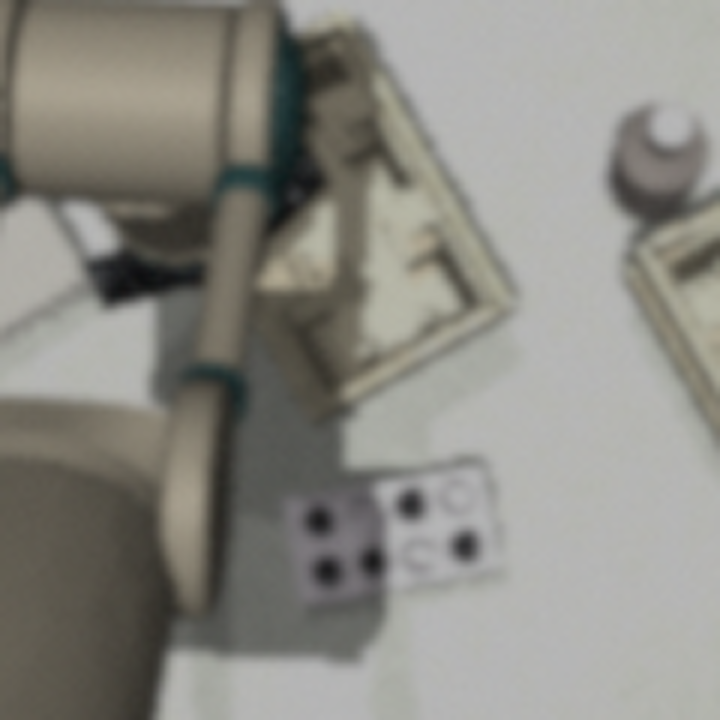

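c rolled about 3° when squeezed, with the far rim 4.5 mm high: the tips caught the slope again. Regripping 2 mm higher.

>>> {"api": "arm_command", "payload": {"commands": [[2.5,[0,0,0],0],[2.5,[0,0,0.25],0],[2.5,[0,0,0],0],[0,[0,0,0],0],[0,[0,0,0],0],[0,[0,0,0],0],[0,[0,0,0],0]], "grip_force": 45}}

```text
clock: 24.75
position: [0.5686, 0.0384, 0.0778]
ee_rot: [-0.612, 0.613, -0.353, 0.354]
contact_force: [0.3, -2.7, 2.5]
width: 0.0074
```

```bash
python3 psi.py; cat > roll.py <<'E'
from look import *
def roll(im,mid,yaw):
    X=cloud(im).reshape(-1,3);X=X[~np.isnan(X[:,0])]
    L=(X-mid)@rotz(np.radians(yaw))
    for sgn in(1,-1):
        m=(abs(L[:,1]*sgn-.056)<.006)&(abs(L[:,0])<.085)&(L[:,2]>.028)&(L[:,2]<.065)&(abs(L[:,0]-.01)>.03)
        print("  side",sgn,m.sum(),np.percentile(L[m,2],[50,80,95]).round(4) if m.any() else "")
E
python3 - <<'E'
from roll import *
t,s=both("16",[("c",[.589,-.015,.044],30,0)])
roll(t,[.589,-.015,.0425],30);roll(s,[.589,-.0195,.0425],30)
E
```

```text
t 24.75 pos [0.5686 0.0384 0.0778] psi -60.01 F [ 0.3 -2.7  2.5] M [-0.65 -0.06 -0.02] w 0.0074 q6 0.99
top c mid [ 0.589  -0.0152  0.0448] yaw 30.1 pitch 0.27 n 437 med 1.09
scene c mid [ 0.5901 -0.0204  0.0456] yaw 31.02 pitch -0.23 n 706 med 1.79
  side 1 50 [0.0421 0.0443 0.0472]
  side -1 103 [0.0434 0.0453 0.0477]
  side 1 106 [0.037  0.0419 0.0448]
  side -1 132 [0.0382 0.0438 0.0469]
```

>>> {"api": "arm_command", "payload": {"commands": [[0,[0,0,0.5],0],[0,[0,0,1.5],0],[0,[0,0,3],0],[0,[0,0,4],0],[0,[0,0,4],0],[0,[0,0,3.5],0],[0,[0,0,1.5],0],[0,[-0.5,-1.7,0],0],[0,[-1.0,-3.5,0],0],[0,[-1.1,-3.5,0],0],[0,[-1.0,-3.5,0],0],[0,[-1.1,-3.5,0],0]]}}

```text
clock: 26.05
position: [0.5203, -0.1179, 0.257]
ee_rot: [0.613, -0.612, 0.354, -0.353]
contact_force: [0.8, -0.8, -2.7]
width: 0.007
```

>>> {"api": "arm_command", "payload": {"commands": [[0,[-1.1,-3.5,0],0],[0,[-1.1,-3.5,0],-0.004],[0,[-0.6,-2.2,0],0],[0,[0,0,0],0],[0,[0,0,0],0]]}}

```text
clock: 26.55
position: [0.493, -0.2091, 0.2571]
ee_rot: [0.612, -0.611, 0.356, -0.354]
contact_force: [-0.4, 0.5, -1.8]
width: 0.0071
```

```bash
python3 psi.py; python3 - <<'E'
from roll import *
p=manip.get_state()["position"]
t,s=both("17",[("c",[p[0]+.020,p[1]-.0536,p[2]-.0335],30,0),("b",[.5137,-.264,.1036],30,0)])
roll(t,[p[0]+.020,p[1]-.0536,p[2]-.0345],30);roll(s,[p[0]+.020,p[1]-.0582,p[2]-.0345],30)
zoom(s,150,110,310,270,"s17z.png",5)
E
```

```text
t 26.55 pos [ 0.493  -0.2091  0.2571] psi -60.32 F [-0.4  0.5 -1.8] M [ 0.1  -0.01  0.02] w 0.0071 q6 0.52
top c mid [ 0.512  -0.2613  0.2211] yaw 30.35 pitch -0.42 n 295 med 0.95
top b mid [ 0.5132 -0.2653  0.1037] yaw 28.96 pitch 0.41 n 142 med 1.04
scene c mid [ 0.5125 -0.266   0.223 ] yaw 29.61 pitch -0.09 n 967 med 1.68
scene b mid [ 0.5133 -0.2683  0.1038] yaw 29.78 pitch 0.41 n 544 med 1.4
  side 1 80 [0.0406 0.0418 0.0433]
  side -1 46 [0.0406 0.0424 0.0438]
  side 1 141 [0.037  0.0415 0.0437]
  side -1 151 [0.038  0.0416 0.0438]
```

View pics/s17z.png

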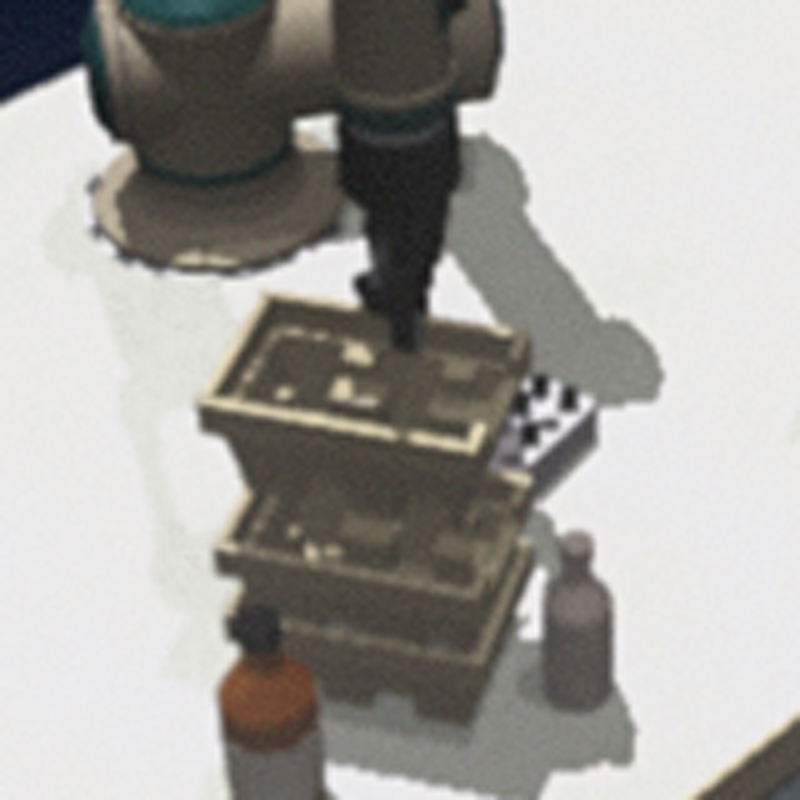

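c is level over b. Both cameras say to shift about (+1.3, −2.8) mm. Lowering it in stages while watching the force.

>>> {"api": "arm_command", "payload": {"commands": [[0,[0.13,-0.28,-0.5],-0.004],[0,[0,0,-1.2],0],[0,[0,0,-1.2],0],[0,[0,0,-1],0],[0,[0,0,-1],0],[0,[0,0,-0.8],0],[0,[0,0,0],0]]}}

```text
clock: 27.35
position: [0.4938, -0.2123, 0.1992]
ee_rot: [-0.611, 0.611, -0.357, 0.355]
contact_force: [0.0, -1.0, -2.2]
width: 0.007
```

```bash
python3 psi.py; python3 - <<'E'
from roll import *
p=manip.get_state()["position"]
t,s=both("18",[("c",[p[0]+.019,p[1]-.0525,p[2]-.0345],30,0)])
E
```

```text
t 27.35 pos [ 0.4938 -0.2123  0.1992] psi -60.48 F [ 0.  -1.  -2.2] M [ 0.14  0.07 -0.03] w 0.007 q6 0.52
top c mid [ 0.5128 -0.2648  0.1645] yaw 29.94 pitch 0.05 n 269 med 0.98
scene c mid [ 0.5138 -0.2699  0.1664] yaw 29.34 pitch -0.09 n 892 med 1.59
```

>>> {"api": "arm_command", "payload": {"commands": [[0,[0.03,0.07,-0.5],0],[0,[0,0,-0.5],0],[0,[0,0,-0.4],0],[0,[0,0,-0.3],0],[0,[0,0,-0.3],0],[0,[0,0,0],0]]}}

```text
clock: 28.05
position: [0.4947, -0.2119, 0.1802]
ee_rot: [-0.611, 0.611, -0.356, 0.356]
contact_force: [0.8, -1.4, -1.4]
width: 0.0074
```

>>> {"api": "arm_command", "payload": {"commands": [[0,[0,0,-0.2],0],[0,[0,0,-0.2],0],[0,[0,0,-0.1],0],[0,[0,0,0],0]]}}

```text
clock: 28.45
position: [0.4949, -0.212, 0.1756]
ee_rot: [-0.611, 0.611, -0.356, 0.356]
contact_force: [-0.7, 0.2, -1.8]
width: 0.0071
```

>>> {"api": "arm_command", "payload": {"commands": [[0,[0,0,-0.1],0],[0,[0,0,-0.1],0],[0,[0,0,-0.1],0],[0,[0,0,0],0]]}}

```text
clock: 28.85
position: [0.4948, -0.212, 0.1726]
ee_rot: [-0.611, 0.611, -0.356, 0.356]
contact_force: [0.8, -0.2, -0.9]
width: 0.0069
```

>>> {"api": "arm_command", "payload": {"commands": [[0,[0,0,-0.05],0],[0,[0,0,-0.05],0],[0,[0,0,0],0]]}}

```text
clock: 29.15
position: [0.495, -0.2121, 0.1719]
ee_rot: [-0.611, 0.611, -0.356, 0.356]
contact_force: [0.3, 0.5, 0.1]
width: 0.0072
```

```bash
python3 psi.py; python3 - <<'E'
from roll import *
p=manip.get_state()["position"]
t,s=both("19",[("c",[p[0]+.019,p[1]-.0525,p[2]-.0345],30,0)])
roll(t,[p[0]+.019,p[1]-.0525,.1376-.001],30);roll(s,[p[0]+.0190,p[1]-.057,.1366],30)
E
```

```text
t 29.15 pos [ 0.495  -0.2121  0.1719] psi -60.48 F [0.3 0.5 0.1] M [ 0.13  0.09 -0.02] w 0.0072 q6 0.52
top c mid [ 0.5147 -0.2645  0.1379] yaw 29.71 pitch 0.49 n 254 med 0.83
scene c mid [ 0.5165 -0.2681  0.149 ] yaw 29.6 pitch 6.52 n 649 med 1.62
  side 1 69 [0.0417 0.0436 0.0458]
  side -1 50 [0.0416 0.0437 0.0467]
  side 1 133 [0.0377 0.0421 0.0444]
  side -1 149 [0.0389 0.0429 0.0447]
```

>>> {"api": "arm_command", "payload": {"commands": [[0,[0,0,-0.05],0],[0,[0,0,0],0]]}}

```text
clock: 29.45
position: [0.4951, -0.212, 0.1718]
ee_rot: [0.611, -0.611, 0.356, -0.356]
contact_force: [0.3, 1.4, 3.5]
width: 0.0071
```

Seated: the load is fully carried at the predicted height. Release gently and rise away.

>>> {"api": "arm_command", "payload": {"commands": [[0.8,[0,0,0],0],[1.2,[0,0,0],0],[2.4,[0,0,0],0],[2.4,[0,0,0],0],[2.4,[0,0,1],0],[2.6,[0,0,3],0],[2.6,[0,0,3],0],[2.6,[-1,4,1],0],[2.6,[-1,4,0],0],[2.6,[-1,4,0],0],[2.6,[-1,4,0],0],[2.6,[0,0,0],0]]}}

```text
clock: 30.65
position: [0.4532, -0.0482, 0.2519]
ee_rot: [0.612, -0.611, 0.355, -0.354]
contact_force: [-0.2, -0.5, 0.1]
width: 0.0262
```

```bash
python3 psi.py; python3 - <<'E'
from roll import *
t,s=both("20",[("c",[.5137,-.264,.1376],30,0)])
roll(t,[.5137,-.264,.1366],30);roll(s,[.5137,-.2685,.1366],30)
zoom(s,150,130,310,290,"s20z.png",5)
t0=load("top0.npz");d=np.abs(t["pixels"].astype(int)-t0["pixels"]).max(2)
zoom(t,240,150,420,300,"t20z.png",4)
E
```

```text
t 30.65 pos [ 0.4532 -0.0482  0.2519] psi -60.23 F [-0.2 -0.5  0.1] M [-0.01 -0.03 -0.03] w 0.0262 q6 0.79
top c mid [ 0.5155 -0.2664  0.1375] yaw 29.25 pitch -0.1 n 905 med 1.15
scene c mid [ 0.5157 -0.2705  0.1378] yaw 29.34 pitch 0.44 n 918 med 1.55
  side 1 123 [0.0414 0.0439 0.046 ]
  side -1 141 [0.0413 0.0436 0.0455]
  side 1 96 [0.0384 0.0415 0.0451]
  side -1 102 [0.0379 0.0421 0.0447]
```

View pics/s20z.png

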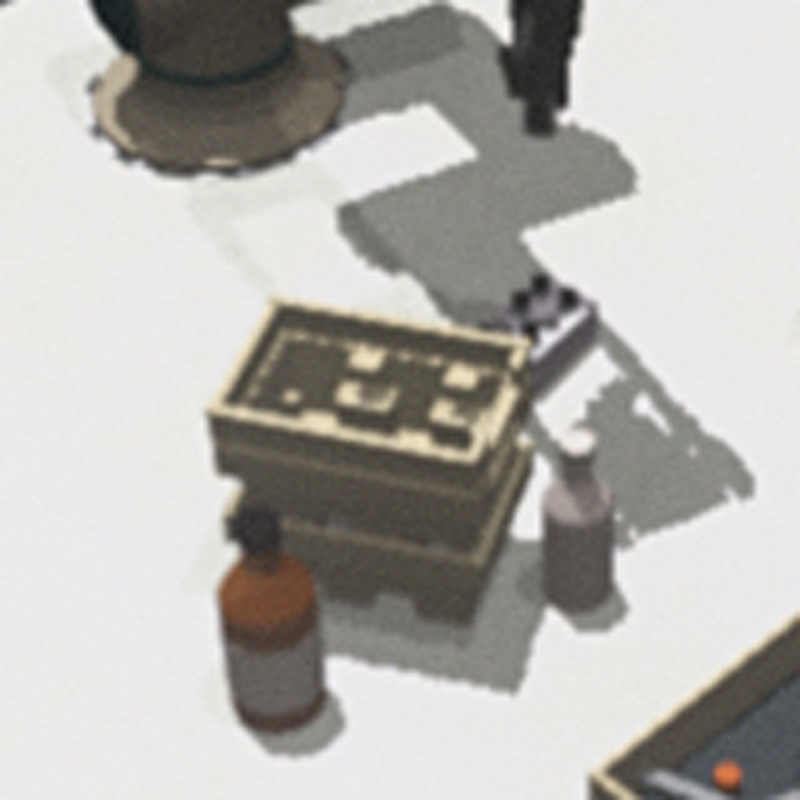

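View pics/t20z.png

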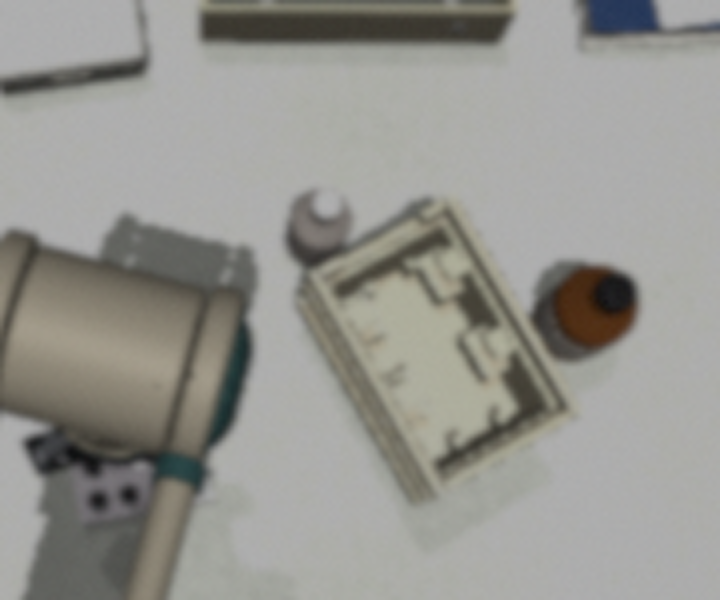

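The pictures show c sunk inside b on the full tote, level, with the bottles and heat block where they were. One last check that the full tote and bottles haven't moved.

```bash
python3 - <<'E'
from look import *
R=rotz(np.radians(-150))
for a in("0","8","20"):
    im=load("scene"+a+".npz");X=cloud(im).reshape(-1,3);X=X[~np.isnan(X[:,0])]
    L=(X-[.5145,-.2685,0])@R
    m=(L[:,2]>.061)&(L[:,2]<.082)
    y=m&(abs(L[:,0]+.02)<.05)&(L[:,1]>.05)&(L[:,1]<.075); x=m&(abs(L[:,1])<.05)&(L[:,0]<-.075)&(L[:,0]>-.105)
    print(a,"full: +y face",np.median(L[y,1]).round(4),y.sum(),"back face",np.median(L[x,0]).round(4),x.sum())
    bt=(L[:,2]>.03)&(L[:,2]<.15)&(L[:,1]>.09)&(L[:,1]<.2)&(abs(L[:,0])<.1);sb=(L[:,2]>.03)&(L[:,2]<.13)&(L[:,0]<-.112)&(L[:,0]>-.2)&(abs(L[:,1])<.06)
    print("  tall",np.median(L[bt],0).round(4),"small",np.median(L[sb],0).round(4))
manip.sign_off()
E
```

```text
0 full: +y face 0.0582 129 back face -0.0888 52
  tall [0.0195 0.1518 0.0954] small [-0.139   0.0019  0.0799]
8 full: +y face 0.0585 127 back face -0.0893 47
  tall [0.0189 0.1519 0.0952] small [-0.1388  0.0028  0.0808]
20 full: +y face 0.0574 137 back face -0.0892 48
  tall [0.0201 0.151  0.0972] small [-0.1382  0.0021  0.0796]
the job is handed in; nothing more can be done
```

Both empty totes are now on the full tote, and I handed the job in at about 31 s of the 59 s allowed. Tote b stands on the saddles turned end for end, and tote c is nested inside it the same way round. Since the tool only points straight down, I tipped each tote level against free bench before placing it.

**Last checks**
- **Heights:** b sits 60 mm and c 94 mm above the full tote (60 + 34), both within half a degree of level. Wrist forces stayed around 11 N or less in the readings I took.
- **Full tote and bottles:** the full tote and the two bottles beside it show no movement beyond about 1 mm, which is measuring noise. I judged the heat block only from the pictures, and did not measure the other bystanders at the end.

**Disagreements and slips**
- **Camera offset:** the scene camera read about 5 mm off the top camera in y. I trusted the top camera because it matched where the gripper actually was.
- **c's position:** c reads about 2 mm sideways of b. That is about within the 2.5 mm play.
- **Regrips:** on the bench I had to regrip each tote because the fingertips caught the sloping wall under the rim. The first regrip of c tilted it about 3°, and I corrected that before lifting it.
- **A poor fit:** while c was still gripped, one scene-camera fit of it was bad (6.5° pitch). After release the same fit gave 0.4°.

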